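# Find the ripe avocado with the firmness tester

### The arm

A 7-joint arm with a two-finger parallel gripper is mounted at the origin on the work surface. World frame = base frame: x ahead of the robot, y to its left, z up, the work surface at z = 0. Lengths are in mm, angles in rad, forces in N, time in s.
With the tool pointing down it reaches from about 400 to 850 mm from the base axis. Payload 6.9 kg.
Tool frame: the origin (TCP) lies at the very end of the fingers, on their centre line; the grasp point (between the pads) lies 19 mm behind it; z points along the fingers, y is the direction in which the jaws open and shut (so a half turn about z gives the same grasp; the last joint's range is limited). The gripper opens to 85 mm and grips with 20 to 120 N. Pads are 22 mm wide; open, the fingers measure 114 mm over their backs; the gripper's body (76 mm by 85 mm) begins 54 mm behind the grasp point. The pads swing forward as they close: fully open they stand 13 mm farther back than shut.
Start: joints at [1.25, 0.507, -0.238, 1.5, 0.126, 1.149, -0.155], TCP at [258.695, -568.935, 197.575] pointing down, gripper open.
Joint ranges: [-3.08, 3.08], [-0.24, 2.05], [-1.43, 1.35], [0, 2.5], [-1.52, 4.66], [0.17, 1.96], [-2.89, 2.89]. Speed limits (rad/s): [2.39, 2.39, 3.14, 3.14, 3.14, 3.14, 3.14].

### API

Orientations are given as a rotation vector (axis times angle).
In Python, from rig import manip gives the robot as it stands.
- The arm moves only by the tool arm_command, never from a script. Its argument "moves" is a list of rows, each an object of numbers: "tx", "ty", "tz": the shift along the tool's x, y, z in cm; "wx", "wy", "wz": the turn, a rotation vector about the tool's x, y, z in rad. A call has 1 to 10 rows; each row is the pose to reach, as a shift and turn from the pose commanded when the call began, along the tool's axes at that moment; what a row does not reach only later rows make up. A row lasts 1/12 s, in which the tool goes at most 41.7 mm and 7.16 degrees, less where a joint would pass 70% of its speed; a pose out of reach is approached as far as the arm can. A call with a gripper value outside its range is refused whole. "hand" is the opening, from 0 (shut) to 1 (fully open), set as the call begins (left out, the last holds). The fingers move at their own pace and stop on an object; the grip force is fixed at half the most. Time passes only in rows, so rows that repeat a pose let the fingers close. It gives the time, the measured TCP pose, the force and the opening at its end, in the units of the state.
- manip.sense(): the state, without advancing time (a new reading comes with each control period).
- manip.capture(name): name is "scene" or "top"; returns a dict with "image" (400x640x3 uint8, blue, green, red), "fovy" (degrees; the focal length in pixels is half the picture's height over the tangent of half this angle, whatever the lens; pixels are square), "cx", "cy" (the principal point, pixels), "R" (3x3) and "t" (3): a world point X has camera coordinates R X + t. Camera axes: x right, y down, z forward; pixel columns grow to the right and rows downward; lengths in mm; the calibration is good to about 2 mm. A picture is of the moment at which its call begins. There is no depth.
- manip.close_job(): hands the job in, once; it reports no verdict.
The state is a dict: "clock": time; "q": joint angles; "qvel": joint speeds; "joint_torque": joint torques, N m; "eef_pos": TCP position; "tool_rot": TCP orientation; "ft_force": force on the tool from outside, world axes, zero at the start; "torque": the same for the moment, N m; "opening": opening from 0.0 (shut) to 1.0 (fully open).
Only numpy, scipy, OpenCV 4.12 (cv2) and the standard library are available. Lean on these libraries where they do the work, as an engineer would, in place of code of your own. Each camera call takes 0.05 s, during which the arm holds its last target. There are 200 camera calls.

### The job

Take the firmness tester from its stand and test all three avocados in the rack, in order from the robot's left to its right: press the pin straight down on each crown until the pin has sunk about halfway into the tester, hold it there for about a second, and never drive it near its stop, or the fruit bruises. Then stand the tester back in its stand and put the ripe avocado, the one that gives much the most, in the bowl; leave the other two in their cups and do not disturb the other things on the island.

Things in the scene. Friction and masses are not known exactly. Their poses are not given: they have to be found in the camera images.
- tester: firmness tester, upright in its stand at the start, 0.25 kg: round grey barrel 32 mm wide from 8 to 72 mm above the origin (cap to 75 mm), on a steel collar 44 mm wide, 8 mm thick; a thin sprung steel pin below. Origin: centre of the collar's underside, z up along the barrel; the pin's blunt tip (11 mm wide) is 30 mm below the origin when not pressed.
- pin (a joint): how far the tester's pin has sunk up into the tester, m: 0 = fully out, 0.010 = at its stop, half = 0.005. Its spring takes 1.5 N per mm (7.5 N at half). Above 0.0075 (11 N) the fruit is bruised.
- stand: fixed black ring stand for the tester, 68 mm wide at the foot and 60 mm at the top, 45 mm tall, with a round hole 32 mm wide at the top; the collar rests on its top and the pin hangs in the hole. Origin: centre of its underside, z up.
- avocado_1: one of three look-alike dark avocados, standing in the cups in any order, one ripe. Upright, 84 mm tall, round about z: flat underside 40 mm wide, widest (58 mm) at 40 mm height, flat-topped crown 26 mm wide; 0.2 kg. Origin: centre of its underside, z up. Pressed from above at 7.5 N, an unripe crown gives about 1 mm and springs back; the ripe one gives about 11 mm and stays partly dented.
- avocado_2: one of three look-alike dark avocados, standing in the cups in any order, one ripe. Upright, 84 mm tall, round about z: flat underside 40 mm wide, widest (58 mm) at 40 mm height, flat-topped crown 26 mm wide; 0.2 kg. Origin: centre of its underside, z up. Pressed from above at 7.5 N, an unripe crown gives about 1 mm and springs back; the ripe one gives about 11 mm and stays partly dented.
- avocado_3: one of three look-alike dark avocados, standing in the cups in any order, one ripe. Upright, 84 mm tall, round about z: flat underside 40 mm wide, widest (58 mm) at 40 mm height, flat-topped crown 26 mm wide; 0.2 kg. Origin: centre of its underside, z up. Pressed from above at 7.5 N, an unripe crown gives about 1 mm and springs back; the ripe one gives about 11 mm and stays partly dented.
- avocado_1_crown (a joint): how far the crown of avocado_1 is pushed in, m: 0 = whole (all three at the start), 0.016 = at most. A ripe crown stays dented by 5 to 8 mm once tested, an unripe one springs back to 0.
- avocado_2_crown (a joint): how far the crown of avocado_2 is pushed in, m: 0 = whole (all three at the start), 0.016 = at most. A ripe crown stays dented by 5 to 8 mm once tested, an unripe one springs back to 0.
- avocado_3_crown (a joint): how far the crown of avocado_3 is pushed in, m: 0 = whole (all three at the start), 0.016 = at most. A ripe crown stays dented by 5 to 8 mm once tested, an unripe one springs back to 0.
- cup_left (a point): centre of the inner floor of the left cup of the fixed wooden rack (left = towards +y, as the robot faces it). The rack is a board 96 x 310 x 10 mm with three cups 100 mm apart in a row; this floor is 14 mm and the rim 30 mm above the island top; the cup is 73 mm wide outside, 65 mm inside at the rim.
- cup_middle (a point): centre of the inner floor of the middle cup of the fixed wooden rack (left = towards +y, as the robot faces it). The rack is a board 96 x 310 x 10 mm with three cups 100 mm apart in a row; this floor is 14 mm and the rim 30 mm above the island top; the cup is 73 mm wide outside, 65 mm inside at the rim.
- cup_right (a point): centre of the inner floor of the right cup of the fixed wooden rack (left = towards +y, as the robot faces it). The rack is a board 96 x 310 x 10 mm with three cups 100 mm apart in a row; this floor is 14 mm and the rim 30 mm above the island top; the cup is 73 mm wide outside, 65 mm inside at the rim.
- bowl: heavy white ceramic bowl, 0.7 kg, rim 144 mm wide, 40 mm tall, walls 5 mm, inner floor 5 mm above its underside. Origin: centre of its underside, z up.
- tiffin: bystander: closed stack of three round aluminium tiffin tiers with a wire carrying handle, 125 mm wide, 215 mm tall. Origin: centre of its underside.
- teapot: bystander: white ceramic teapot, 131 mm tall, 132 mm wide, spout to +x, handle to -x (220 mm over both). Origin: centre of its underside.
- mug: bystander: tall glass mug, 76 mm wide, 125 mm tall, on a thin plastic coaster, handle to +y. Origin: centre of its underside.
- scoop: bystander: small steel sugar scoop lying flat, 160 mm long along its x, 42 mm wide, 28 mm tall. Origin: on the island top near the middle of the handle.

How it is judged (in metres and radians):
On the way, in this order (a step that is already met when the one before it is completed fails the run):
1. The avocado in the left cup is tested: the upright tester presses on it with the pin sunk more than 4 mm, for 0.4 s (value of joint pin above 0.004 m and angle between tester's own z axis and vertical below 0.2 rad and ((horizontal distance between avocado_1 and cup_left below 0.025 m and contact force between tester and avocado_1 above 3 N) or (horizontal distance between avocado_2 and cup_left below 0.025 m and contact force between tester and avocado_2 above 3 N) or (horizontal distance between avocado_3 and cup_left below 0.025 m and contact force between tester and avocado_3 above 3 N))), for 0.4 s.
2. The avocado in the middle cup is tested: the upright tester presses on it with the pin sunk more than 4 mm, for 0.4 s (value of joint pin above 0.004 m and angle between tester's own z axis and vertical below 0.2 rad and ((horizontal distance between avocado_1 and cup_middle below 0.025 m and contact force between tester and avocado_1 above 3 N) or (horizontal distance between avocado_2 and cup_middle below 0.025 m and contact force between tester and avocado_2 above 3 N) or (horizontal distance between avocado_3 and cup_middle below 0.025 m and contact force between tester and avocado_3 above 3 N))), for 0.4 s.
3. The avocado in the right cup is tested: the upright tester presses on it with the pin sunk more than 4 mm, for 0.4 s (value of joint pin above 0.004 m and angle between tester's own z axis and vertical below 0.2 rad and ((horizontal distance between avocado_1 and cup_right below 0.025 m and contact force between tester and avocado_1 above 3 N) or (horizontal distance between avocado_2 and cup_right below 0.025 m and contact force between tester and avocado_2 above 3 N) or (horizontal distance between avocado_3 and cup_right below 0.025 m and contact force between tester and avocado_3 above 3 N))), for 0.4 s.
At the end, for the whole second after the job is handed in: The ripe avocado (crown left dented over 3 mm) is at rest in the bowl (within 45 mm of centre, underside below 30 mm); the other two stand in rack cups (within 15 mm, on the floor, upright); the tester stands upright in its stand (within 13 mm); the bowl is upright, moved under 40 mm (((value of joint avocado_1_crown above 0.003 m and horizontal distance between avocado_1 and bowl below 0.045 m and z of avocado_1 in the frame of bowl below 0.03 m and linear speed of avocado_1 below 0.02 m/s and ((horizontal distance between avocado_2 and cup_left below 0.015 m and z of avocado_2 in the frame of cup_left below 0.01 m and angle between avocado_2's own z axis and vertical below 0.3 rad) or (horizontal distance between avocado_2 and cup_middle below 0.015 m and z of avocado_2 in the frame of cup_middle below 0.01 m and angle between avocado_2's own z axis and vertical below 0.3 rad) or (horizontal distance between avocado_2 and cup_right below 0.015 m and z of avocado_2 in the frame of cup_right below 0.01 m and angle between avocado_2's own z axis and vertical below 0.3 rad)) and ((horizontal distance between avocado_3 and cup_left below 0.015 m and z of avocado_3 in the frame of cup_left below 0.01 m and angle between avocado_3's own z axis and vertical below 0.3 rad) or (horizontal distance between avocado_3 and cup_middle below 0.015 m and z of avocado_3 in the frame of cup_middle below 0.01 m and angle between avocado_3's own z axis and vertical below 0.3 rad) or (horizontal distance between avocado_3 and cup_right below 0.015 m and z of avocado_3 in the frame of cup_right below 0.01 m and angle between avocado_3's own z axis and vertical below 0.3 rad))) or (value of joint avocado_2_crown above 0.003 m and horizontal distance between avocado_2 and bowl below 0.045 m and z of avocado_2 in the frame of bowl below 0.03 m and linear speed of avocado_2 below 0.02 m/s and ((horizontal distance between avocado_1 and cup_left below 0.015 m and z of avocado_1 in the frame of cup_left below 0.01 m and angle between avocado_1's own z axis and vertical below 0.3 rad) or (horizontal distance between avocado_1 and cup_middle below 0.015 m and z of avocado_1 in the frame of cup_middle below 0.01 m and angle between avocado_1's own z axis and vertical below 0.3 rad) or (horizontal distance between avocado_1 and cup_right below 0.015 m and z of avocado_1 in the frame of cup_right below 0.01 m and angle between avocado_1's own z axis and vertical below 0.3 rad)) and ((horizontal distance between avocado_3 and cup_left below 0.015 m and z of avocado_3 in the frame of cup_left below 0.01 m and angle between avocado_3's own z axis and vertical below 0.3 rad) or (horizontal distance between avocado_3 and cup_middle below 0.015 m and z of avocado_3 in the frame of cup_middle below 0.01 m and angle between avocado_3's own z axis and vertical below 0.3 rad) or (horizontal distance between avocado_3 and cup_right below 0.015 m and z of avocado_3 in the frame of cup_right below 0.01 m and angle between avocado_3's own z axis and vertical below 0.3 rad))) or (value of joint avocado_3_crown above 0.003 m and horizontal distance between avocado_3 and bowl below 0.045 m and z of avocado_3 in the frame of bowl below 0.03 m and linear speed of avocado_3 below 0.02 m/s and ((horizontal distance between avocado_1 and cup_left below 0.015 m and z of avocado_1 in the frame of cup_left below 0.01 m and angle between avocado_1's own z axis and vertical below 0.3 rad) or (horizontal distance between avocado_1 and cup_middle below 0.015 m and z of avocado_1 in the frame of cup_middle below 0.01 m and angle between avocado_1's own z axis and vertical below 0.3 rad) or (horizontal distance between avocado_1 and cup_right below 0.015 m and z of avocado_1 in the frame of cup_right below 0.01 m and angle between avocado_1's own z axis and vertical below 0.3 rad)) and ((horizontal distance between avocado_2 and cup_left below 0.015 m and z of avocado_2 in the frame of cup_left below 0.01 m and angle between avocado_2's own z axis and vertical below 0.3 rad) or (horizontal distance between avocado_2 and cup_middle below 0.015 m and z of avocado_2 in the frame of cup_middle below 0.01 m and angle between avocado_2's own z axis and vertical below 0.3 rad) or (horizontal distance between avocado_2 and cup_right below 0.015 m and z of avocado_2 in the frame of cup_right below 0.01 m and angle between avocado_2's own z axis and vertical below 0.3 rad)))) and horizontal distance between tester and stand below 0.013 m and z of tester in the frame of stand below 0.049 m and angle between tester's own z axis and vertical below 0.1 rad and linear speed of tester below 0.02 m/s and distance of bowl from where it was at the start of the episode below 0.04 m and angle between bowl's own z axis and vertical below 0.15 rad); the robot touches nothing.
It fails at once if A fruit is bruised: the pin is driven more than 7.5 mm into the tester (value of joint pin above 0.0075 m).
It fails at once if The tester presses on an avocado with more than 16 N (contact force between tester and avocado_1 above 16 N or contact force between tester and avocado_2 above 16 N or contact force between tester and avocado_3 above 16 N).
It fails at once if The tiffin, teapot, mug or scoop is moved by more than 30 mm or tipped (distance of any of tiffin, teapot, mug, scoop from where it was at the start of the episode above 0.03 m or angle between any of tiffin, teapot, mug, scoop's own z axis and vertical above 0.3 rad).
It also fails if it takes over 72 s, if anything falls off the work surface, if the arm or the gripper's body presses on something with over 40 N, if the wrist force passes 120 N, or if a joint passes its speed limit or range.

## Working session

There is one attempt and no reset: what is moved stays moved. The work goes in short steps, Python scripts to look and compute and a tool call to move; the robot and the scene stay as the last step left them, time stands still between calls to the robot, and variables do not carry over. Pictures are saved under pics/ and viewed, about 8 in all and at most 12, crops included, and the job is handed in when it is done.

Besides the shell and the picture viewer there is one more tool, called as a command line: name --argument value ..., lists and objects as JSON in quotes. arm_command: Moves the arm, as the interface text tells. Its arguments: {"type":"object","properties":{"moves":{"type":"array"},"hand":{"type":"number"}},"required":["moves"]}

```bash
mkdir -p pics
cat > h.py <<'E'
import numpy as np, cv2
from rig import manip
def cam(n):
    c=manip.capture(n); c['f']=200/np.tan(np.radians(c['fovy'])/2); c['R']=np.array(c['R']);c['t']=np.array(c['t']); return c
def ray(c,u,v,z):
    d=c['R'].T@np.array([(u-c['cx'])/c['f'],(v-c['cy'])/c['f'],1]); o=-c['R'].T@c['t']
    return o+d*(z-o[2])/d[2]
def proj(c,X):
    p=c['R']@np.array(X,float)+c['t']; return np.array([c['cx']+c['f']*p[0]/p[2],c['cy']+c['f']*p[1]/p[2]])
E
python3 - <<'E'
from h import *
for n in ('scene','top'):
    c=cam(n); cv2.imwrite(f'pics/{n}0.png',c['image']); print(n,c['fovy'],c['cx'],c['cy'],(-c['R'].T@c['t']).round(),c['R'].round(3).tolist())
s=manip.sense(); print({k:np.round(v,3).tolist() for k,v in s.items()})
print(cv2.Rodrigues(np.array(s['tool_rot'],float))[0].round(3))
E
```

```text
scene 50.1326378497886 318.15048591565034 196.4434820494494 [1379.  143.  810.] [[-0.106, 0.994, -0.02], [0.637, 0.053, -0.769], [-0.763, -0.094, -0.639]]
top 42.439269459535026 322.55085991451466 196.33437951808264 [ 363.   49. 1709.] [[0.011, -1.0, 0.01], [-0.996, -0.012, -0.09], [0.09, -0.009, -0.996]]
{'clock': 0.1, 'q': [1.25, 0.508, -0.238, 1.501, 0.126, 1.149, -0.155], 'qvel': [0.002, -0.002, 0.001, -0.003, 0.0, 0.001, -0.001], 'joint_torque': [-0.004, -62.184, -2.194, -25.021, 0.013, 0.008, -0.0], 'eef_pos': [258.435, -568.51, 196.811], 'tool_rot': [-3.069, -0.665, 0.001], 'ft_force': [0.053, 0.258, -0.399], 'torque': [0.0, 0.008, -0.057], 'opening': 0.995}
[[ 0.91   0.414 -0.001]
 [ 0.414 -0.91   0.001]
 [-0.    -0.002 -1.   ]]
```

View pics/scene0.png

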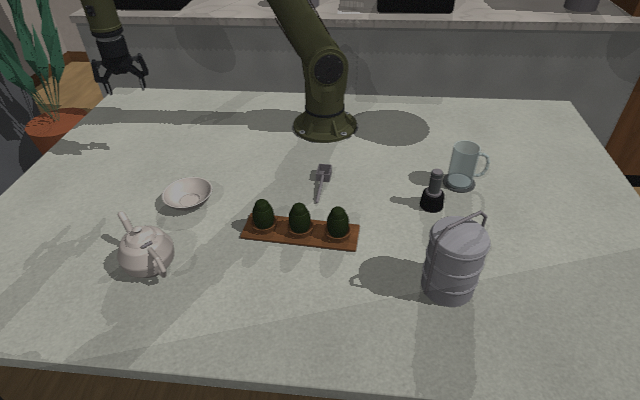

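View pics/top0.png

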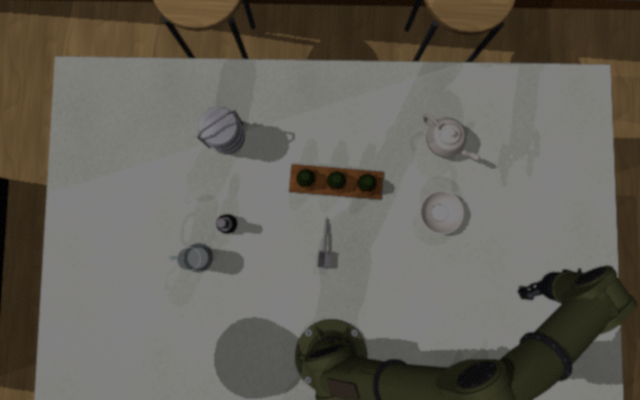

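The scene view shows the bowl at (187,195), teapot (146,250), avocados (263,216), (300,218) and (338,224), the tester in its stand at (433,190), the mug (463,168), tiffin (455,260) and scoop (322,180). The top view shows the tester at (227,223), the rack centre at (337,182) and the bowl at (443,213).

Run:
```python
from h import *
T=cam('top');S=cam('scene')
def comps(m,box,amin=15):
    x0,y0,x1,y1=box; k=np.zeros_like(m);k[y0:y1,x0:x1]=m[y0:y1,x0:x1]
    n,l,st,ce=cv2.connectedComponentsWithStats(k)
    return [(st[i].tolist(),ce[i].round(2).tolist()) for i in range(1,n) if st[i][4]>=amin],l
for nm,c,box in (('top',T,(270,150,400,215)),('scene',S,(225,185,380,260))):
    im=c['image']; hsv=cv2.cvtColor(im,cv2.COLOR_BGR2HSV).astype(int)
    rack=((hsv[...,0]<18)&(hsv[...,1]>110)&(hsv[...,2]>45)).astype(np.uint8)
    b=im.astype(int); avo=((b[...,1]>=b[...,2]-3)&(hsv[...,2]<60)&(b[...,0]<b[...,1])&(hsv[...,1]>70)).astype(np.uint8)
    r,_=comps(rack,box); print(nm,'rack',r); a,_=comps(avo,box); print('avo',a)
    k=np.zeros_like(rack);k[box[1]:box[3],box[0]:box[2]]=(rack|avo)[box[1]:box[3],box[0]:box[2]]
    p=np.argwhere(k)[:,::-1].astype(np.float32); R=cv2.minAreaRect(p); print(R)
    for q in cv2.boxPoints(R): print(ray(c,*q,10).round(1))
    for s,ce in a: print('avo ray z45',ray(c,*ce,45).round(1), 'toppt',ray(c,s[0]+s[2]/2-.5,s[1]-.5,84+14).round(1))
big=[cv2.resize(T['image'][195:255,190:262],None,fx=5.4,fy=5.4,interpolation=2)[:324,:388],cv2.resize(S['image'][160:220,405:477],None,fx=5.4,fy=5.4,interpolation=2)[:324,:388]]
cv2.imwrite('pics/c1.png',np.hstack(big))
# bowl
for nm,c,box in (('top',T,(410,183,475,242)),('scene',S,(155,172,218,218))):
    hsv=cv2.cvtColor(c['image'],cv2.COLOR_BGR2HSV).astype(int)
    print(nm,'table',hsv[200,550],'bowl',hsv[195,187] if nm=='scene' else hsv[213,443])
b2=[cv2.resize(T['image'][180:246,405:481],None,fx=5,fy=5,interpolation=2),cv2.resize(S['image'][165:231,150:226],None,fx=5,fy=5,interpolation=2)]
cv2.imwrite('pics/c2.png',np.hstack(b2))
```

```text
top rack [([290, 165, 93, 34, 1559], [335.18, 182.03])]
avo [([298, 170, 16, 16, 200], [305.29, 177.39]), ([328, 172, 17, 16, 209], [336.23, 179.78]), ([359, 175, 17, 16, 205], [366.63, 182.2])]
((335.92779541015625, 181.43756103515625), (91.43465423583984, 26.76375961303711), 4.830420017242432)
[533. 144.  10.]
[622.3 138.   10. ]
[ 600.4 -165.6   10. ]
[ 511.2 -158.2   10. ]
avo ray z45 [574.4  90.6  45. ] toppt [592.8  89.   98. ]
avo ray z45 [567.9 -10.1  45. ] toppt [587.7  -7.3  98. ]
avo ray z45 [ 561.2 -109.2   45. ] toppt [ 579.4 -105.2   98. ]
scene rack [([241, 213, 118, 38, 2088], [301.8, 234.43])]
avo [([253, 199, 21, 30, 483], [262.62, 214.21]), ([289, 203, 22, 30, 483], [299.14, 217.97]), ([327, 207, 22, 31, 499], [337.49, 222.34])]
((300.5145568847656, 223.47793579101562), (115.7067642211914, 42.060142517089844), 6.788974761962891)
[ 609.6 -161.7   10. ]
[ 438.7 -189.5   10. ]
[471.2 149.1  10. ]
[631.8 141.5  10. ]
avo ray z45 [ 552.2 -110.8   45. ] toppt [ 549.4 -104.9   98. ]
avo ray z45 [558.6 -11.2  45. ] toppt [557.3  -7.9  98. ]
avo ray z45 [566.7  90.9  45. ] toppt [564.7  90.3  98. ]
top table [ 30   2 127] bowl [140   6 129]
scene table [ 33  15 155] bowl [ 16  23 166]
```

View pics/c1.png

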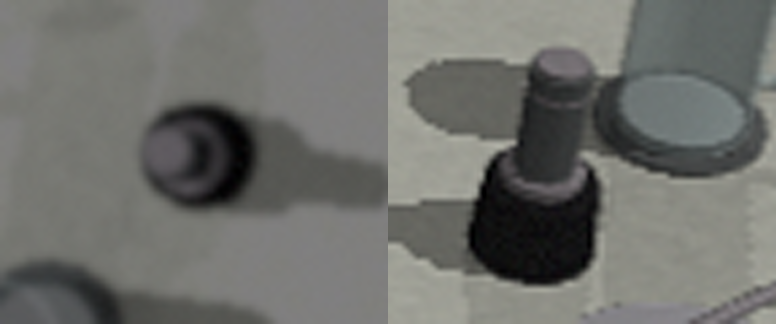

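View pics/c2.png

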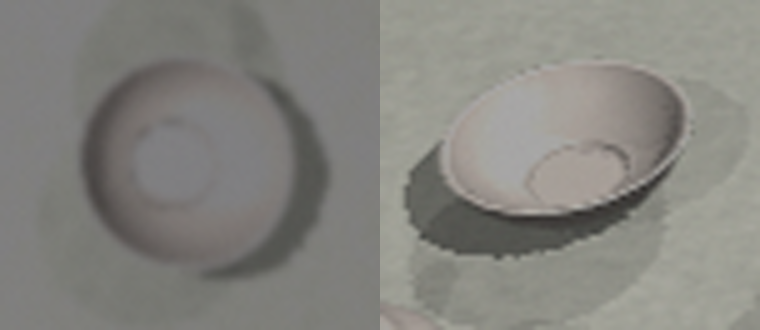

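Run:
```python
from h import *
T=cam('top');S=cam('scene')
P=lambda c,u,v,z:print(c is T,(round(u,1),round(v,1)),z,ray(c,u,v,z).round(1))
print('cap');P(T,190+150/5.4-.4,195+150/5.4-.4,120);P(S,405+172/5.4-.4,160+62/5.4-.4,120)
print('collar top ring z53');P(T,190+192/5.4-.4,195+154/5.4-.4,53);P(S,405+152/5.4-.4,160+180/5.4-.4,53)
for c,box,nm in ((T,(210,205,245,240),'T'),(S,(415,183,450,215),'S')):
    g=c['image'][box[1]:box[3],box[0]:box[2]].max(2); ys,xs=np.nonzero(g<38); print(nm,xs.min()+box[0],xs.max()+box[0],ys.min()+box[1],ys.max()+box[1])
    u0,u1=xs.min()+box[0],xs.max()+box[0]; v0,v1=ys.min()+box[1],ys.max()+box[1]
    P(c,(u0+u1)/2,v1+.5,0);P(c,u1+.5,(v0+v1)/2,0);P(c,u0-.5,(v0+v1)/2,0)
print('bowl');P(T,442.5,212.3,40);P(S,186.8,192.3,40)
for c,box in ((T,(410,183,475,242)),(S,(155,170,220,215))):
    im=cv2.cvtColor(c['image'],cv2.COLOR_BGR2LAB).astype(int)
    m=((im[...,1]>=130)).astype(np.uint8); k=np.zeros_like(m);k[box[1]:box[3],box[0]:box[2]]=m[box[1]:box[3],box[0]:box[2]]
    cs=max(cv2.findContours(k,0,1)[0],key=cv2.contourArea); h=cv2.convexHull(cs); e=cv2.fitEllipse(h); print(e); P(c,*e[0],40)
# bystanders rough + scoop
print('scoop');P(T,327,245,10);P(T,327,222,10);print('tiffin');P(T,222,131,100);print('mug');P(T,198,257,60);print('teapot');P(T,446,137,60)
print('gripper TCP proj',proj(T,manip.sense()['eef_pos']),proj(S,manip.sense()['eef_pos']))
```

```text
cap
True (217.4, 222.4) 120 [422.  357.2 120. ]
False (436.5, 171.1) 120 [422.9 346.9 120. ]
collar top ring z53
True (225.2, 223.1) 53 [422.4 345.2  53. ]
False (432.7, 192.9) 53 [434. 346.  53.]
T 222 236 215 232
True (np.float64(229.0), np.float64(232.5)) 0 [393.5 341.2   0. ]
True (np.float64(236.5), np.float64(223.5)) 0 [423.5 317.2   0. ]
True (np.float64(221.5), np.float64(223.5)) 0 [422.9 366.8   0. ]
S 420 447 183 211
False (np.float64(433.5), np.float64(211.5)) 0 [451.3 354.2   0. ]
False (np.float64(447.5), np.float64(197.0)) 0 [383.4 401.1   0. ]
False (np.float64(419.5), np.float64(197.0)) 0 [390.1 319.9   0. ]
bowl
True (442.5, 212.3) 40 [ 466.4 -357.    40. ]
False (186.8, 192.3) 40 [ 472.7 -350.3   40. ]
((440.8541259765625, 212.23573303222656), (36.98771286010742, 40.24801254272461), 154.93484497070312)
True (440.9, 212.2) 40 [ 466.5 -351.6   40. ]
((189.63511657714844, 191.1457977294922), (27.426801681518555, 37.97768020629883), 69.70674896240234)
False (189.6, 191.1) 40 [ 466.9 -343.8   40. ]
scoop
True (327, 245) 10 [356.1  17.   10. ]
True (327, 222) 10 [431.6  17.8  10. ]
tiffin
True (222, 131) 100 [712.1 355.  100. ]
mug
True (198, 257) 60 [313.7 426.9  60. ]
teapot
True (446, 137) 60 [ 710.8 -365.9   60. ]
gripper TCP proj [528.70147751 281.1712082 ] [130.87053095 105.06917151]
```

The measurements agree on these positions (mm):

| Object | Position |
|---|---|
| Tester and stand | about (422,348) |
| Left cup | (575,90) |
| Middle cup | (568,-10) |
| Right cup | (561,-110) |
| Bowl | about (467,-352) |

The cups come out 100 mm apart, as they should. I'll move now, keeping clear of the base and squaring the tool to the world axes.

arm_command --moves '[{"tx": 37.7,"ty": -12.4,"tz": -5.3,"wz": 0.427},{"tx": 37.7,"ty": -12.4,"tz": -5.3,"wz": 0.427},{"tx": 37.7,"ty": -12.4,"tz": -5.3,"wz": 0.427},{"tx": 37.7,"ty": -12.4,"tz": -5.3,"wz": 0.427},{"tx": 37.7,"ty": -12.4,"tz": -5.3,"wz": 0.427},{"tx": 37.7,"ty": -12.4,"tz": -5.3,"wz": 0.427},{"tx": 37.7,"ty": -12.4,"tz": -5.3,"wz": 0.427},{"tx": 37.7,"ty": -12.4,"tz": -5.3,"wz": 0.427},{"tx": 37.7,"ty": -12.4,"tz": -5.3,"wz": 0.427},{"tx": 37.7,"ty": -12.4,"tz": -5.3,"wz": 0.427}]' --hand 1

```text
invalid input
```

arm_command --moves '[{"tx": 4,"ty": -1.3,"tz": -0.5,"wx": 0,"wy": 0,"wz": 0.1},{"tx": 8,"ty": -2.6,"tz": -1,"wx": 0,"wy": 0,"wz": 0.2}]' --hand 1.0

```text
clock: 0.47
eef_pos: [317.4, -514.4, 206.7]
tool_rot: [-3.123, -0.338, 0.002]
ft_force: [1.8, -0.1, -0.3]
opening: 1.005
```

arm_command --moves '[{"tx": 27,"ty": -15.5,"tz": -4.2,"wx": 0,"wy": 0,"wz": 0.227},{"tx": 27,"ty": -15.5,"tz": -4.2,"wx": 0,"wy": 0,"wz": 0.227},{"tx": 27,"ty": -15.5,"tz": -4.2,"wx": 0,"wy": 0,"wz": 0.227},{"tx": 27,"ty": -15.5,"tz": -4.2,"wx": 0,"wy": 0,"wz": 0.227},{"tx": 27,"ty": -15.5,"tz": -4.2,"wx": 0,"wy": 0,"wz": 0.227},{"tx": 27,"ty": -15.5,"tz": -4.2,"wx": 0,"wy": 0,"wz": 0.227},{"tx": 27,"ty": -15.5,"tz": -4.2,"wx": 0,"wy": 0,"wz": 0.227},{"tx": 27,"ty": -15.5,"tz": -4.2,"wx": 0,"wy": 0,"wz": 0.227}]' --hand 1

```text
clock: 1.13
eef_pos: [552.0, -295.9, 250.1]
tool_rot: [-3.139, -0.009, -0.004]
ft_force: [1.4, 1.1, 0.4]
opening: 1.001
```

arm_command --moves '[{"tx": 0,"ty": -39,"tz": 0,"wx": 0,"wy": 0,"wz": 0},{"tx": 0,"ty": -39,"tz": 0,"wx": 0,"wy": 0,"wz": 0},{"tx": 0,"ty": -39,"tz": 0,"wx": 0,"wy": 0,"wz": 0},{"tx": 0,"ty": -39,"tz": 0,"wx": 0,"wy": 0,"wz": 0},{"tx": 0,"ty": -39,"tz": 0,"wx": 0,"wy": 0,"wz": 0},{"tx": 0,"ty": -39,"tz": 0,"wx": 0,"wy": 0,"wz": 0},{"tx": 0,"ty": -39,"tz": 0,"wx": 0,"wy": 0,"wz": 0},{"tx": 0,"ty": -39,"tz": 0,"wx": 0,"wy": 0,"wz": 0},{"tx": 0,"ty": -39,"tz": 0,"wx": 0,"wy": 0,"wz": 0},{"tx": 0,"ty": -39,"tz": 0,"wx": 0,"wy": 0,"wz": 0}]' --hand 1

```text
clock: 1.97
eef_pos: [547.0, 96.5, 249.8]
tool_rot: [-3.138, -0.012, -0.0]
ft_force: [-0.1, 0.3, -0.3]
opening: 0.996
```

arm_command --moves '[{"tx": -12.8,"ty": -25.6,"tz": 7,"wx": 0,"wy": 0,"wz": 0},{"tx": -12.8,"ty": -25.6,"tz": 7,"wx": 0,"wy": 0,"wz": 0},{"tx": -12.8,"ty": -25.6,"tz": 7,"wx": 0,"wy": 0,"wz": 0},{"tx": -12.8,"ty": -25.6,"tz": 7,"wx": 0,"wy": 0,"wz": 0},{"tx": -12.8,"ty": -25.6,"tz": 7,"wx": 0,"wy": 0,"wz": 0},{"tx": -12.8,"ty": -25.6,"tz": 7,"wx": 0,"wy": 0,"wz": 0},{"tx": -12.8,"ty": -25.6,"tz": 7,"wx": 0,"wy": 0,"wz": 0},{"tx": -12.8,"ty": -25.6,"tz": 7,"wx": 0,"wy": 0,"wz": 0},{"tx": -12.8,"ty": -25.6,"tz": 7,"wx": 0,"wy": 0,"wz": 0},{"tx": -12.8,"ty": -25.6,"tz": 7,"wx": 0,"wy": 0,"wz": 0}]' --hand 1

```text
clock: 2.8
eef_pos: [420.3, 344.3, 179.3]
tool_rot: [3.141, 0.001, 0.0]
ft_force: [-0.2, -0.6, 0.5]
opening: 1.002
```

Run:
```python
from h import *
S=cam('scene');T=cam('top')
cv2.imwrite('pics/c3.png',np.hstack([cv2.resize(T['image'][180:260,180:260],None,fx=4.8,fy=4.8,interpolation=2),cv2.resize(S['image'][130:220,390:480],(384,384),interpolation=2)]))
s=manip.sense();print(s['eef_pos'],s['tool_rot'],np.round(s['q'],2)); p=s['eef_pos']
print('TCP in crops',(proj(T,p)-[180,180])*4.8,(proj(S,p)-[390,130])*384/90+[384,0])
for c in(T,S): print(proj(c,[422,348,120]),proj(c,[422,348,53]))
```

```text
[421.39308187 343.12131697 179.63995922] [ 3.14089978e+00 -4.37286168e-03  1.24338206e-03] [-0.48  0.41 -0.36  1.74  0.17  1.02 -2.48]
TCP in crops [183.5073323  200.93814931] [591.02571329  94.86014361]
[220.36522332 222.42414415] [224.28550803 223.24026819]
[436.85069929 170.91112539] [433.07284714 190.2523979 ]
```

View pics/c3.png

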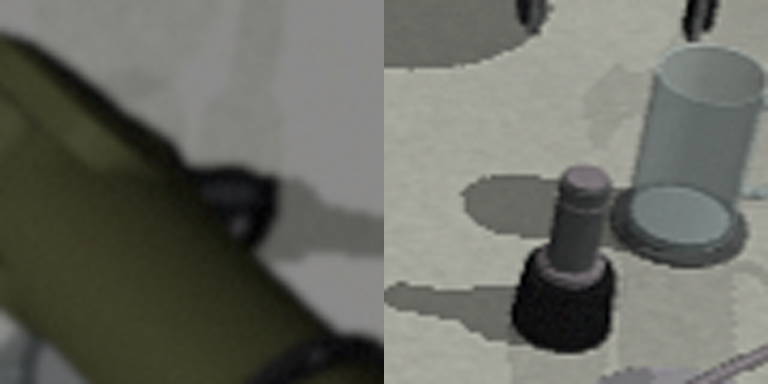

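The crop shows the open fingertips at about (531,25) and (698,30), and the tester cap at (585,170). The tip midpoint doesn't match the projected TCP, so I'll check it numerically.

Run:
```python
from h import *
S=cam('scene'); s=manip.sense(); p=np.array(s['eef_pos']); print(p)
f=lambda u,v:((u-384)*90/384+390-.4,v*90/384+130-.4)
for z in (179,193):
  for d in (-43,-57,43,57): print(z,d,proj(S,p*[1,1,0]+[0,d,z]).round(1))
print('seen left tip',f(515,20),f(547,20),f(531,35),'right',f(684,25),f(715,25),f(700,40))
hsv=S['image'][100:145,390:480].max(2); m=(hsv<45)
cv2.imwrite('pics/c4.png',np.hstack([cv2.resize(S['image'][70:150,395:490],(570,480),interpolation=2)]))
```

```text
[421.46429567 343.04975569 179.70059653]
179 -43 [421.7 151.7]
179 -57 [416.3 151.5]
179 43 [455.3 153.2]
179 57 [460.9 153.4]
193 -43 [422.4 147.2]
193 -57 [416.9 147. ]
193 43 [456.3 148.6]
193 57 [461.9 148.9]
seen left tip (420.303125, 134.2875) (427.803125, 134.2875) (424.053125, 137.803125) right (459.9125, 135.459375) (467.178125, 135.459375) (463.6625, 138.975)
```

View pics/c4.png

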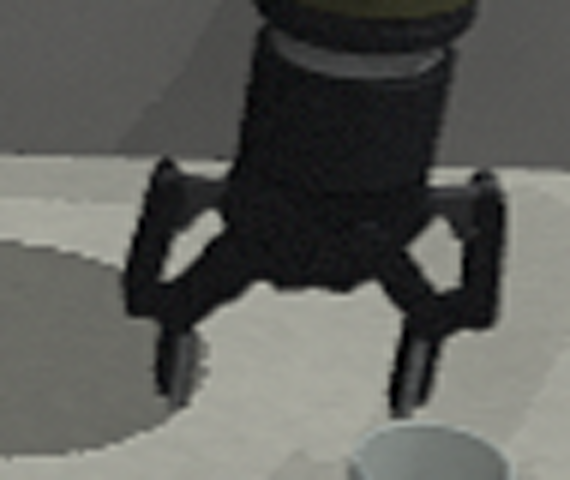

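Run:
```python
from h import *
S=cam('scene');T=cam('top')
print('base',proj(S,[0,0,0]),proj(T,[0,0,0]), proj(S,[0,0,150]))
for z in (179,193,215): print(ray(S,424.5,138,z).round(1),ray(S,462.5,139,z).round(1))
# initial: tips zoom
a=cv2.imread('pics/top0.png')[255:315,500:580];b=cv2.imread('pics/scene0.png')[40:110,75:165]
c=cv2.imread('pics/top0.png')[310:400,280:380]; d=cv2.imread('pics/scene0.png')[95:145,285:365]
r=lambda i:cv2.resize(i,(400,300),interpolation=2)
cv2.imwrite('pics/c5.png',np.vstack([np.hstack([r(a),r(b)]),np.hstack([r(c),r(d)])]))
```

```text
base [323.8880393  125.19214745] [331.01093682 355.35479004] [323.40244961  87.46824311]
[353.  312.9 179. ] [350.5 414.6 179. ]
[375.8 309.1 193. ] [373.3 408.6 193. ]
[411.5 303.2 215. ] [409.2 399.1 215. ]
```

View pics/c5.png

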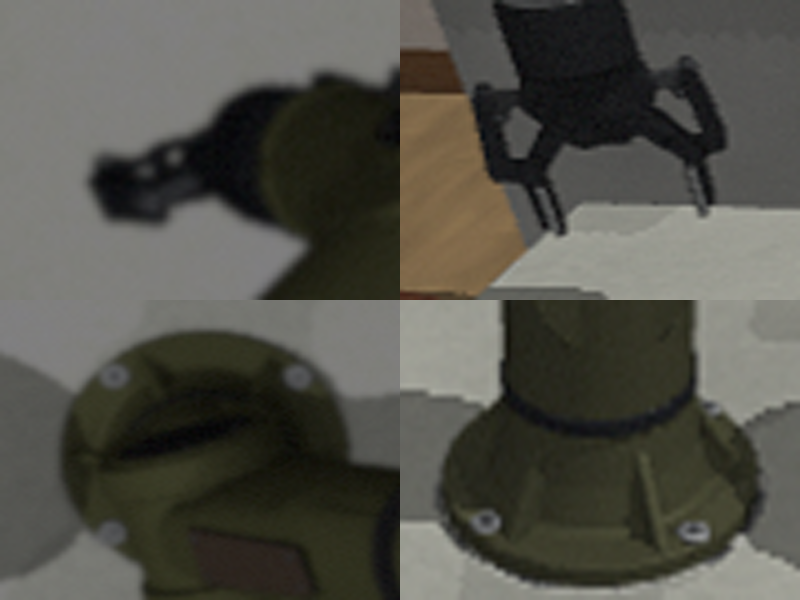

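The lower crops show the base sitting exactly where the origin projects, so the cameras are sound. The fingertips, though, look about 30 mm higher than the reported TCP plus the 13 mm swing. I'll check whether a plain z offset explains both the start pose and the current pose.

Run:
```python
from h import *
S=cam('scene');T=cam('top')
t=np.array([0.414,-0.91])
for z in (198,211,225,240):
    P=lambda c,s:proj(c,[258.7+46*s*t[0],-568.9+46*s*t[1],z]).round(1)
    print(z,'S',P(S,-1),P(S,1),'T',P(T,-1),P(T,1))
print('seen S (111,94),(143.6,89.5)')
p=manip.sense()['eef_pos']
for z in (193,210,225,235): print(z,[proj(S,[p[0],p[1]+d,z]).round(1) for d in(-46,46)],'seen (424.3,138),(462.5,139)')
```

```text
198 S [146.3 102.4] [114.9 107.4] T [514.7 287.6] [543.  274.7]
211 S [145.2  98.6] [113.5 103.5] T [516.4 288. ] [544.9 275. ]
225 S [143.9  94.4] [112.   99.3] T [518.3 288.4] [547.1 275.3]
240 S [142.5  89.8] [110.4  94.7] T [520.3 288.9] [549.4 275.6]
seen S (111,94),(143.6,89.5)
193 [array([421.5, 147.1]), array([457.8, 148.6])] seen (424.3,138),(462.5,139)
210 [array([422.4, 141.5]), array([459.1, 143. ])] seen (424.3,138),(462.5,139)
225 [array([423.2, 136.5]), array([460.2, 137.9])] seen (424.3,138),(462.5,139)
235 [array([423.8, 133.1]), array([461. , 134.5])] seen (424.3,138),(462.5,139)
```

Both poses fit a single constant offset: the whole hand sits about 29 mm higher than reported, while x and y agree to a few mm. I'll descend to a height that is safe either way and look again.

arm_command --moves '[{"tx": 0,"ty": 0,"tz": 3,"wx": 0,"wy": 0,"wz": 0},{"tx": 0,"ty": 0,"tz": 6,"wx": 0,"wy": 0,"wz": 0},{"tx": 0,"ty": 0,"tz": 9,"wx": 0,"wy": 0,"wz": 0},{"tx": 0,"ty": 0,"tz": 10.4,"wx": 0,"wy": 0,"wz": 0},{"tx": 0,"ty": 0,"tz": 10.4,"wx": 0,"wy": 0,"wz": 0},{"tx": 0,"ty": 0,"tz": 10.4,"wx": 0,"wy": 0,"wz": 0}]' --hand 1

```text
clock: 3.65
eef_pos: [420.1, 344.3, 75.3]
tool_rot: [3.141, -0.001, -0.002]
ft_force: [-0.1, 0.9, 0.5]
opening: 1.0
```

Run:
```python
from h import *
S=cam('scene'); p=np.array(manip.sense()['eef_pos']); print(p)
cv2.imwrite('pics/c6.png',cv2.resize(S['image'][110:220,390:490],(600,660),interpolation=2)[:600])
f=lambda z,d:((proj(S,[p[0],p[1]+d,z])-[390,110])*6).round()
for z in (88,104,117,130): print(z,f(z,-46),f(z,46))
```

```text
[420.67060021 344.9757824   76.22770014]
88 [161. 415.] [366. 425.]
104 [165. 387.] [372. 397.]
117 [169. 364.] [377. 374.]
130 [173. 341.] [383. 350.]
```

View pics/c6.png

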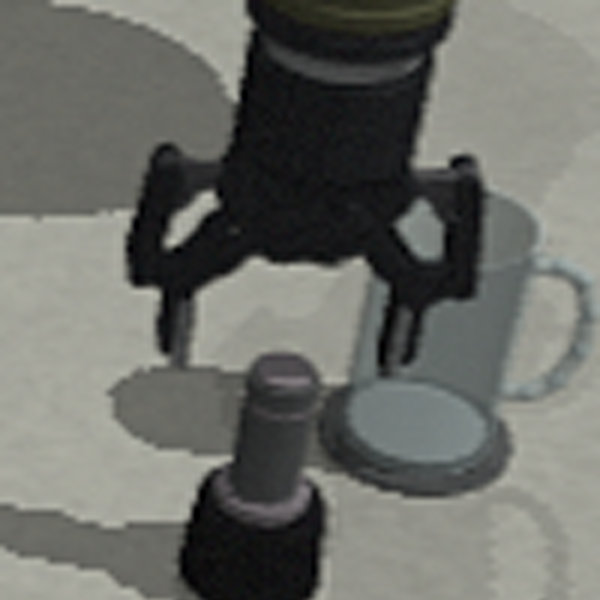

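The tips sit at (173,360) and (390,370) in the crop with the cap at (284,380), which confirms the offset: tips at z≈118 against 76 reported. The hand is centred on the cap to about 2 mm. I'll descend 32 mm and grip.

arm_command --moves '[{"tx": 0,"ty": -0.15,"tz": 1.5,"wx": 0,"wy": 0,"wz": 0},{"tx": 0,"ty": -0.15,"tz": 3.2,"wx": 0,"wy": 0,"wz": 0},{"tx": 0,"ty": -0.15,"tz": 3.2,"wx": 0,"wy": 0,"wz": 0},{"tx": 0,"ty": -0.15,"tz": 3.2,"wx": 0,"wy": 0,"wz": 0}]' --hand 1

```text
clock: 4.03
eef_pos: [420.5, 346.4, 44.4]
tool_rot: [-3.141, 0.001, -0.001]
ft_force: [0.6, -0.3, 0.5]
opening: 0.999
```

arm_command --moves '[{"tx": 0,"ty": 0,"tz": 0,"wx": 0,"wy": 0,"wz": 0},{"tx": 0,"ty": 0,"tz": 0,"wx": 0,"wy": 0,"wz": 0},{"tx": 0,"ty": 0,"tz": 0,"wx": 0,"wy": 0,"wz": 0},{"tx": 0,"ty": 0,"tz": 0,"wx": 0,"wy": 0,"wz": 0},{"tx": 0,"ty": 0,"tz": 0,"wx": 0,"wy": 0,"wz": 0},{"tx": 0,"ty": 0,"tz": 0,"wx": 0,"wy": 0,"wz": 0},{"tx": 0,"ty": 0,"tz": 0,"wx": 0,"wy": 0,"wz": 0},{"tx": 0,"ty": 0,"tz": 0,"wx": 0,"wy": 0,"wz": 0}]' --hand 0

```text
clock: 4.7
eef_pos: [420.5, 346.5, 44.2]
tool_rot: [-3.141, 0.0, -0.002]
ft_force: [-0.0, -0.2, 4.8]
opening: 0.357
```

The grip closed at about 30 mm on the 32 mm barrel. The collar rests at a known z of 45 while the arm reports 44.2, so pin tip z = reported z − 29.2. Next I lift straight up and go to the left avocado.

arm_command --moves '[{"tx": 0,"ty": 0,"tz": -2,"wx": 0,"wy": 0,"wz": 0},{"tx": 0,"ty": 0,"tz": -5,"wx": 0,"wy": 0,"wz": 0},{"tx": 0,"ty": 0,"tz": -8,"wx": 0,"wy": 0,"wz": 0},{"tx": 0,"ty": 0,"tz": -11,"wx": 0,"wy": 0,"wz": 0},{"tx": 0,"ty": 0,"tz": -13,"wx": 0,"wy": 0,"wz": 0},{"tx": 0,"ty": 0,"tz": -13,"wx": 0,"wy": 0,"wz": 0}]' --hand 0

```text
clock: 5.2
eef_pos: [421.6, 347.8, 177.5]
tool_rot: [-3.137, 0.0, -0.008]
ft_force: [1.1, 0.2, -2.6]
opening: 0.361
```

arm_command --moves '[{"tx": 2,"ty": 3,"tz": 0,"wx": 0,"wy": 0,"wz": 0},{"tx": 4,"ty": 6.5,"tz": 0,"wx": 0,"wy": 0,"wz": 0},{"tx": 6,"ty": 10,"tz": 0,"wx": 0,"wy": 0,"wz": 0},{"tx": 8,"ty": 13.5,"tz": 0,"wx": 0,"wy": 0,"wz": 0},{"tx": 10,"ty": 17,"tz": 0,"wx": 0,"wy": 0,"wz": 0},{"tx": 12,"ty": 20,"tz": 0,"wx": 0,"wy": 0,"wz": 0},{"tx": 14,"ty": 23.5,"tz": 0,"wx": 0,"wy": 0,"wz": 0},{"tx": 15.4,"ty": 25.6,"tz": 0,"wx": 0,"wy": 0,"wz": 0},{"tx": 15.4,"ty": 25.6,"tz": 0,"wx": 0,"wy": 0,"wz": 0},{"tx": 15.4,"ty": 25.6,"tz": 0,"wx": 0,"wy": 0,"wz": 0}]' --hand 0

```text
clock: 6.03
eef_pos: [573.8, 87.6, 171.4]
tool_rot: [3.141, -0.007, -0.005]
ft_force: [-0.8, 1.2, -2.3]
opening: 0.359
```

Run:
```python
from h import *
S=cam('scene');T=cam('top'); s=manip.sense(); p=np.array(s['eef_pos']); print(p,np.round(s['ft_force'],2),np.round(s['q'],2))
cv2.imwrite('pics/c7.png',cv2.resize(S['image'][130:240,280:380],(545,600),interpolation=2))
f=lambda X:((proj(S,X)-[280,130])*5.45).round()
o=p+[0,0,.8]
print('collar',f(o),'tip',f(o-[0,0,30]),'crown',f([575,90,98]), proj(S,o-[0,0,30]))
```

```text
[572.94311229  90.96353852 172.12603141] [-0.33  0.59 -3.38] [ 0.01  0.47 -0.31  1.66  0.16  1.04 -1.93]
collar [315. 301.] tip [314. 354.] crown [311. 431.] [337.69624734 194.88021999]
```

View pics/c7.png

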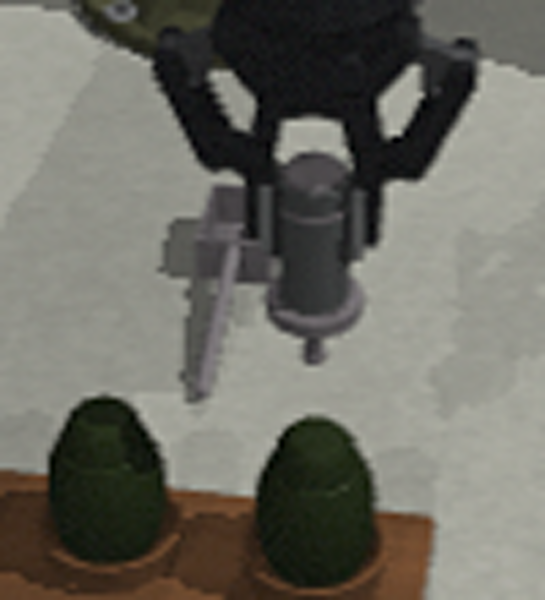

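In the crop the pin tip is at (315,360) and was predicted at (314,354). The left avocado's axis is at u=316 with its top edge at v=417, so the fruit lies about 2 mm further in +x and +y than I assumed. I'll correct for that and sample the noise.

arm_command --moves '[{"tx": 0.2,"ty": -0.1,"tz": 3,"wx": 0,"wy": 0,"wz": 0},{"tx": 0.2,"ty": -0.1,"tz": 3.6,"wx": 0,"wy": 0,"wz": 0},{"tx": 0.2,"ty": -0.1,"tz": 3.6,"wx": 0,"wy": 0,"wz": 0},{"tx": 0.2,"ty": -0.1,"tz": 3.6,"wx": 0,"wy": 0,"wz": 0},{"tx": 0.2,"ty": -0.1,"tz": 3.6,"wx": 0,"wy": 0,"wz": 0}]' --hand 0

```text
clock: 6.55
eef_pos: [576.3, 91.9, 138.3]
tool_rot: [-3.141, -0.001, -0.001]
ft_force: [1.0, 0.4, -3.0]
opening: 0.358
```

```bash
cat >> h.py <<'E'
def avg(n=4):
    r=[]
    for _ in range(n):
        c=cam('scene'); s=manip.sense(); r.append(np.r_[s['eef_pos'],s['ft_force']])
    r=np.array(r); print(s['clock'],'mean',r.mean(0).round(2),'std',r.std(0).round(2)); return c
E
python3 -c "
from h import *
avg(5)"
```

```text
6.8 mean [ 5.7648e+02  9.1460e+01  1.3839e+02 -6.0000e-02 -1.2000e-01 -2.1900e+00] std [0.08 0.18 0.15 0.38 0.27 0.4 ]
```

arm_command --moves '[{"tx": 0,"ty": 0,"tz": 0.5,"wx": 0,"wy": 0,"wz": 0},{"tx": 0,"ty": 0,"tz": 0.9,"wx": 0,"wy": 0,"wz": 0},{"tx": 0,"ty": 0,"tz": 1.1,"wx": 0,"wy": 0,"wz": 0},{"tx": 0,"ty": 0,"tz": 1.2,"wx": 0,"wy": 0,"wz": 0},{"tx": 0,"ty": 0,"tz": 1.3,"wx": 0,"wy": 0,"wz": 0},{"tx": 0,"ty": 0,"tz": 1.4,"wx": 0,"wy": 0,"wz": 0},{"tx": 0,"ty": 0,"tz": 1.4,"wx": 0,"wy": 0,"wz": 0}]' --hand 0

```text
clock: 7.38
eef_pos: [576.2, 91.2, 123.5]
tool_rot: [-3.142, 0.0, -0.0]
ft_force: [-0.2, 0.3, -0.3]
opening: 0.361
```

```bash
python3 -c "
from h import *
avg(3)"
```

```text
7.5333 mean [ 5.7620e+02  9.1150e+01  1.2359e+02  1.3000e-01 -1.4000e-01  3.6000e-01] std [0.   0.01 0.01 0.81 0.25 0.31]
```

arm_command --moves '[{"tx": 0,"ty": 0,"tz": 0.1,"wx": 0,"wy": 0,"wz": 0},{"tx": 0,"ty": 0,"tz": 0.2,"wx": 0,"wy": 0,"wz": 0},{"tx": 0,"ty": 0,"tz": 0.2,"wx": 0,"wy": 0,"wz": 0}]' --hand 0

```text
clock: 7.78
eef_pos: [576.1, 91.2, 121.4]
tool_rot: [-3.142, 0.0, -0.0]
ft_force: [0.5, 0.1, 0.2]
opening: 0.356
```

```bash
python3 -c "
from h import *
avg(5)"
```

```text
8.0333 mean [ 5.7616e+02  9.1170e+01  1.2148e+02 -1.0000e-02 -6.8000e-01  1.1000e+00] std [0.02 0.01 0.02 0.38 0.32 0.33]
```

arm_command --moves '[{"tx": 0,"ty": 0,"tz": 0.1,"wx": 0,"wy": 0,"wz": 0},{"tx": 0,"ty": 0,"tz": 0.2,"wx": 0,"wy": 0,"wz": 0},{"tx": 0,"ty": 0,"tz": 0.3,"wx": 0,"wy": 0,"wz": 0},{"tx": 0,"ty": 0,"tz": 0.4,"wx": 0,"wy": 0,"wz": 0},{"tx": 0,"ty": 0,"tz": 0.4,"wx": 0,"wy": 0,"wz": 0}]' --hand 0

```text
clock: 8.45
eef_pos: [576.1, 91.1, 117.3]
tool_rot: [-3.142, 0.0, -0.0]
ft_force: [0.0, -0.8, 2.3]
opening: 0.359
```

```bash
python3 -c "
from h import *
avg(5)"
```

```text
8.7 mean [ 5.7614e+02  9.1170e+01  1.1746e+02  7.0000e-02 -2.0000e-02  2.3100e+00] std [0.01 0.01 0.03 0.34 0.62 0.48]
```

arm_command --moves '[{"tx": 0,"ty": 0,"tz": 0.1,"wx": 0,"wy": 0,"wz": 0},{"tx": 0,"ty": 0,"tz": 0.2,"wx": 0,"wy": 0,"wz": 0},{"tx": 0,"ty": 0,"tz": 0.3,"wx": 0,"wy": 0,"wz": 0},{"tx": 0,"ty": 0,"tz": 0.4,"wx": 0,"wy": 0,"wz": 0},{"tx": 0,"ty": 0,"tz": 0.5,"wx": 0,"wy": 0,"wz": 0},{"tx": 0,"ty": 0,"tz": 0.5,"wx": 0,"wy": 0,"wz": 0}]' --hand 0

```text
clock: 9.2
eef_pos: [576.1, 91.1, 112.3]
tool_rot: [-3.142, 0.0, 0.0]
ft_force: [-0.8, -0.9, 4.8]
opening: 0.365
```

```bash
python3 -c "
from h import *
avg(5)"
```

```text
9.45 mean [ 5.7615e+02  9.1180e+01  1.1248e+02  4.2000e-01 -2.8000e-01  3.4700e+00] std [0.01 0.01 0.03 0.4  0.6  0.63]
```

arm_command --moves '[{"tx": 0,"ty": 0,"tz": 0.1,"wx": 0,"wy": 0,"wz": 0},{"tx": 0,"ty": 0,"tz": 0.2,"wx": 0,"wy": 0,"wz": 0},{"tx": 0,"ty": 0,"tz": 0.2,"wx": 0,"wy": 0,"wz": 0},{"tx": 0,"ty": 0,"tz": 0.2,"wx": 0,"wy": 0,"wz": 0}]' --hand 0

```text
clock: 9.78
eef_pos: [576.1, 91.2, 110.4]
tool_rot: [-3.142, 0.0, -0.0]
ft_force: [0.3, -0.6, 4.5]
opening: 0.359
```

```bash
python3 -c "
from h import *
avg(6)"
```

```text
10.0833 mean [ 5.7613e+02  9.1180e+01  1.1047e+02  0.0000e+00 -1.3000e-01  4.2600e+00] std [0.01 0.01 0.01 0.09 0.67 0.7 ]
```

arm_command --moves '[{"tx": 0,"ty": 0,"tz": 0.1,"wx": 0,"wy": 0,"wz": 0},{"tx": 0,"ty": 0,"tz": 0.15,"wx": 0,"wy": 0,"wz": 0},{"tx": 0,"ty": 0,"tz": 0.15,"wx": 0,"wy": 0,"wz": 0},{"tx": 0,"ty": 0,"tz": 0.15,"wx": 0,"wy": 0,"wz": 0},{"tx": 0,"ty": 0,"tz": 0.15,"wx": 0,"wy": 0,"wz": 0},{"tx": 0,"ty": 0,"tz": 0.15,"wx": 0,"wy": 0,"wz": 0},{"tx": 0,"ty": 0,"tz": 0.15,"wx": 0,"wy": 0,"wz": 0}]' --hand 0

```text
clock: 10.67
eef_pos: [576.1, 91.1, 109.0]
tool_rot: [-3.142, 0.0, -0.0]
ft_force: [0.3, -0.0, 4.8]
opening: 0.359
```

Run:
```python
from h import *
S=avg(9); p=manip.sense()['eef_pos']
f=lambda X:((proj(S,X)-[300,160])*8).round()
o=np.array(p)+[0,0,.8]; print('collar',f(o),'tip',f(o-[0,0,30]))
cv2.imwrite('pics/c8.png',cv2.resize(S['image'][160:235,300:375],(600,600),interpolation=2))
```

```text
11.1167 mean [ 5.7609e+02  9.1170e+01  1.0895e+02  3.1000e-01 -4.0000e-02  4.8700e+00] std [0.01 0.01 0.01 0.36 0.64 0.58]
collar [300. 368.] tip [300. 439.]
```

View pics/c8.png

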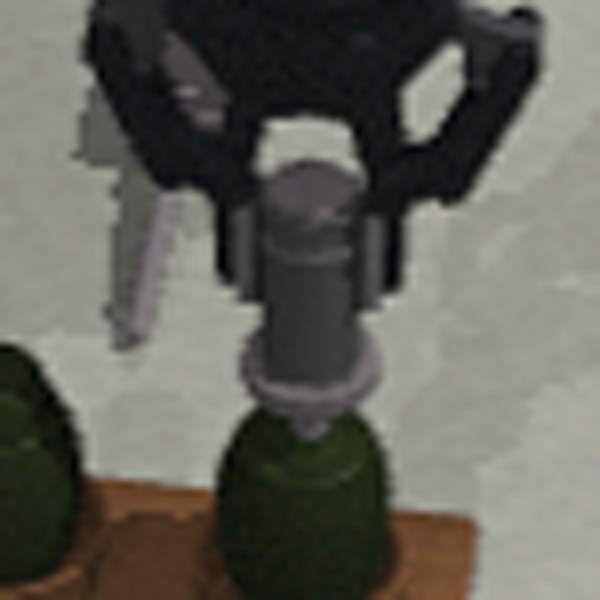

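The crop shows the pin tip at (314,432) on the dented crown, about 3 mm toward +y of the fruit's axis at u=303. The force is 7.2 N, so the pin is in about 4.8 mm, and I held it for over 1 s. The left crown gave about 13 mm, so it looks ripe. I'll lift and go to the middle one with the y correction.

arm_command --moves '[{"tx": 0,"ty": 0,"tz": -1,"wx": 0,"wy": 0,"wz": 0},{"tx": 0,"ty": 0,"tz": -2.5,"wx": 0,"wy": 0,"wz": 0},{"tx": 0,"ty": 0,"tz": -4,"wx": 0,"wy": 0,"wz": 0},{"tx": -0.3,"ty": 3,"tz": -4,"wx": 0,"wy": 0,"wz": 0},{"tx": -0.5,"ty": 6.5,"tz": -4,"wx": 0,"wy": 0,"wz": 0},{"tx": -0.7,"ty": 10.3,"tz": -4,"wx": 0,"wy": 0,"wz": 0},{"tx": -0.7,"ty": 10.3,"tz": -3,"wx": 0,"wy": 0,"wz": 0},{"tx": -0.7,"ty": 10.3,"tz": -3,"wx": 0,"wy": 0,"wz": 0},{"tx": -0.7,"ty": 10.3,"tz": -3,"wx": 0,"wy": 0,"wz": 0}]' --hand 0

```text
clock: 11.87
eef_pos: [567.9, -11.8, 138.2]
tool_rot: [-3.141, 0.002, 0.004]
ft_force: [0.4, 0.8, -3.1]
opening: 0.361
```

```bash
python3 -c "
from h import *
avg(4)"
```

```text
12.0667 mean [ 5.6886e+02 -1.0360e+01  1.3897e+02  6.0000e-02  3.7000e-01 -2.9800e+00] std [0.24 0.22 0.18 0.17 0.27 0.21]
```

arm_command --moves '[{"tx": 0,"ty": 0.15,"tz": 0.5,"wx": 0,"wy": 0,"wz": 0},{"tx": 0,"ty": 0.15,"tz": 0.9,"wx": 0,"wy": 0,"wz": 0},{"tx": 0,"ty": 0.15,"tz": 1.1,"wx": 0,"wy": 0,"wz": 0},{"tx": 0,"ty": 0.15,"tz": 1.2,"wx": 0,"wy": 0,"wz": 0},{"tx": 0,"ty": 0.15,"tz": 1.3,"wx": 0,"wy": 0,"wz": 0},{"tx": 0,"ty": 0.15,"tz": 1.4,"wx": 0,"wy": 0,"wz": 0},{"tx": 0,"ty": 0.15,"tz": 1.5,"wx": 0,"wy": 0,"wz": 0},{"tx": 0,"ty": 0.15,"tz": 1.5,"wx": 0,"wy": 0,"wz": 0}]' --hand 0

```text
clock: 12.73
eef_pos: [569.1, -13.2, 124.1]
tool_rot: [-3.141, 0.0, -0.001]
ft_force: [-1.6, 0.3, 1.3]
opening: 0.361
```

```bash
python3 -c "
from h import *
avg(5)"
```

```text
12.9833 mean [ 5.6919e+02 -1.3270e+01  1.2420e+02 -8.0000e-01  5.6000e-01  1.4200e+00] std [0.02 0.01 0.03 0.4  0.46 0.39]
```

arm_command --moves '[{"tx": 0,"ty": 0,"tz": 0.1,"wx": 0,"wy": 0,"wz": 0},{"tx": 0,"ty": 0,"tz": 0.2,"wx": 0,"wy": 0,"wz": 0},{"tx": 0,"ty": 0,"tz": 0.3,"wx": 0,"wy": 0,"wz": 0},{"tx": 0,"ty": 0,"tz": 0.3,"wx": 0,"wy": 0,"wz": 0},{"tx": 0,"ty": 0,"tz": 0.3,"wx": 0,"wy": 0,"wz": 0},{"tx": 0,"ty": 0,"tz": 0.3,"wx": 0,"wy": 0,"wz": 0},{"tx": 0,"ty": 0,"tz": 0.3,"wx": 0,"wy": 0,"wz": 0},{"tx": 0,"ty": 0,"tz": 0.3,"wx": 0,"wy": 0,"wz": 0}]' --hand 0

```text
clock: 13.65
eef_pos: [569.2, -13.3, 121.1]
tool_rot: [-3.142, 0.0, -0.001]
ft_force: [-1.0, 0.8, 4.6]
opening: 0.365
```

```bash
python3 -c "
from h import *
avg(9)"
```

```text
14.1 mean [569.19 -13.26 121.07  -1.22   0.57   5.02] std [0.01 0.02 0.01 0.56 0.34 0.14]
```

The middle one takes 7.4 N at about 6 mm of travel, so it is unripe. Now the right one.

arm_command --moves '[{"tx": 0,"ty": 0,"tz": -1,"wx": 0,"wy": 0,"wz": 0},{"tx": 0,"ty": 0,"tz": -2,"wx": 0,"wy": 0,"wz": 0},{"tx": -0.3,"ty": 3,"tz": -2.5,"wx": 0,"wy": 0,"wz": 0},{"tx": -0.5,"ty": 6,"tz": -2.5,"wx": 0,"wy": 0,"wz": 0},{"tx": -0.7,"ty": 9,"tz": -2.2,"wx": 0,"wy": 0,"wz": 0},{"tx": -0.7,"ty": 9.9,"tz": -1.8,"wx": 0,"wy": 0,"wz": 0},{"tx": -0.7,"ty": 9.9,"tz": -1.8,"wx": 0,"wy": 0,"wz": 0},{"tx": -0.7,"ty": 9.9,"tz": -1.8,"wx": 0,"wy": 0,"wz": 0},{"tx": -0.7,"ty": 9.9,"tz": -1.8,"wx": 0,"wy": 0,"wz": 0}]' --hand 0

```text
clock: 14.85
eef_pos: [562.2, -111.0, 139.1]
tool_rot: [-3.141, -0.001, -0.0]
ft_force: [-0.8, 0.1, -3.0]
opening: 0.368
```

```bash
python3 -c "
from h import *
avg(4)"
```

```text
15.05 mean [ 5.6230e+02 -1.1083e+02  1.3919e+02  7.0000e-02 -5.4000e-01 -3.1800e+00] std [0.01 0.16 0.01 0.4  0.22 0.53]
```

arm_command --moves '[{"tx": 0,"ty": 0,"tz": 0.5,"wx": 0,"wy": 0,"wz": 0},{"tx": 0,"ty": 0,"tz": 0.9,"wx": 0,"wy": 0,"wz": 0},{"tx": 0,"ty": 0,"tz": 1.1,"wx": 0,"wy": 0,"wz": 0},{"tx": 0,"ty": 0,"tz": 1.2,"wx": 0,"wy": 0,"wz": 0},{"tx": 0,"ty": 0,"tz": 1.3,"wx": 0,"wy": 0,"wz": 0},{"tx": 0,"ty": 0,"tz": 1.4,"wx": 0,"wy": 0,"wz": 0},{"tx": 0,"ty": 0,"tz": 1.5,"wx": 0,"wy": 0,"wz": 0},{"tx": 0,"ty": 0,"tz": 1.5,"wx": 0,"wy": 0,"wz": 0}]' --hand 0

```text
clock: 15.72
eef_pos: [562.2, -112.3, 124.1]
tool_rot: [-3.141, 0.0, -0.001]
ft_force: [-1.4, 1.0, 1.7]
opening: 0.361
```

```bash
python3 -c "
from h import *
avg(5)"
```

```text
15.9667 mean [ 562.18 -112.3   124.19   -0.8     0.61    1.14] std [0.02 0.02 0.03 0.4  0.31 0.23]
```

arm_command --moves '[{"tx": 0,"ty": 0,"tz": 0.1,"wx": 0,"wy": 0,"wz": 0},{"tx": 0,"ty": 0,"tz": 0.2,"wx": 0,"wy": 0,"wz": 0},{"tx": 0,"ty": 0,"tz": 0.3,"wx": 0,"wy": 0,"wz": 0},{"tx": 0,"ty": 0,"tz": 0.3,"wx": 0,"wy": 0,"wz": 0},{"tx": 0,"ty": 0,"tz": 0.3,"wx": 0,"wy": 0,"wz": 0},{"tx": 0,"ty": 0,"tz": 0.3,"wx": 0,"wy": 0,"wz": 0},{"tx": 0,"ty": 0,"tz": 0.3,"wx": 0,"wy": 0,"wz": 0},{"tx": 0,"ty": 0,"tz": 0.3,"wx": 0,"wy": 0,"wz": 0}]' --hand 0

```text
clock: 16.63
eef_pos: [562.2, -112.3, 121.1]
tool_rot: [-3.142, 0.0, -0.001]
ft_force: [-1.5, 0.8, 4.0]
opening: 0.36
```

```bash
python3 -c "
from h import *
avg(9)"
```

```text
17.0833 mean [ 562.11 -112.3   120.98   -1.01    1.08    4.36] std [0.02 0.02 0.03 0.56 0.42 0.31]
```

arm_command --moves '[{"tx": 0,"ty": 0,"tz": 0.04,"wx": 0,"wy": 0,"wz": 0},{"tx": 0,"ty": 0,"tz": 0.04,"wx": 0,"wy": 0,"wz": 0},{"tx": 0,"ty": 0,"tz": 0.04,"wx": 0,"wy": 0,"wz": 0},{"tx": 0,"ty": 0,"tz": 0.04,"wx": 0,"wy": 0,"wz": 0},{"tx": 0,"ty": 0,"tz": 0.04,"wx": 0,"wy": 0,"wz": 0},{"tx": 0,"ty": 0,"tz": 0.04,"wx": 0,"wy": 0,"wz": 0},{"tx": 0,"ty": 0,"tz": 0.04,"wx": 0,"wy": 0,"wz": 0},{"tx": 0,"ty": 0,"tz": 0.04,"wx": 0,"wy": 0,"wz": 0}]' --hand 0

```text
clock: 17.75
eef_pos: [562.1, -112.3, 120.6]
tool_rot: [-3.142, 0.0, -0.0]
ft_force: [-1.5, 0.5, 4.3]
opening: 0.361
```

arm_command --moves '[{"tx": 0,"ty": 0,"tz": -1,"wx": 0,"wy": 0,"wz": 0},{"tx": 0,"ty": 0,"tz": -3,"wx": 0,"wy": 0,"wz": 0},{"tx": 0,"ty": 0,"tz": -5,"wx": 0,"wy": 0,"wz": 0},{"tx": 0,"ty": -3,"tz": -5.5,"wx": 0,"wy": 0,"wz": 0},{"tx": 0,"ty": -6.5,"tz": -5.5,"wx": 0,"wy": 0,"wz": 0},{"tx": 0,"ty": -10,"tz": -5.5,"wx": 0,"wy": 0,"wz": 0},{"tx": 0,"ty": -13.5,"tz": -5.5,"wx": 0,"wy": 0,"wz": 0},{"tx": 0,"ty": -17,"tz": -5.5,"wx": 0,"wy": 0,"wz": 0},{"tx": 0,"ty": -20,"tz": -5.5,"wx": 0,"wy": 0,"wz": 0},{"tx": 0,"ty": -20,"tz": -5.5,"wx": 0,"wy": 0,"wz": 0}]' --hand 0

```text
clock: 18.58
eef_pos: [560.8, 96.3, 175.5]
tool_rot: [-3.137, -0.014, 0.001]
ft_force: [0.2, 0.4, -3.0]
opening: 0.363
```

arm_command --moves '[{"tx": -2,"ty": -3.5,"tz": 0,"wx": 0,"wy": 0,"wz": 0},{"tx": -4,"ty": -7,"tz": 0,"wx": 0,"wy": 0,"wz": 0},{"tx": -6,"ty": -10.5,"tz": 0,"wx": 0,"wy": 0,"wz": 0},{"tx": -8,"ty": -14,"tz": 0,"wx": 0,"wy": 0,"wz": 0},{"tx": -10,"ty": -17.5,"tz": 0,"wx": 0,"wy": 0,"wz": 0},{"tx": -12,"ty": -21,"tz": 0,"wx": 0,"wy": 0,"wz": 0},{"tx": -13.5,"ty": -24,"tz": 0,"wx": 0,"wy": 0,"wz": 0},{"tx": -14.2,"ty": -25.9,"tz": 0,"wx": 0,"wy": 0,"wz": 0},{"tx": -14.2,"ty": -25.9,"tz": 0,"wx": 0,"wy": 0,"wz": 0},{"tx": -14.2,"ty": -25.9,"tz": 0,"wx": 0,"wy": 0,"wz": 0}]' --hand 0

```text
clock: 19.42
eef_pos: [419.3, 347.2, 175.2]
tool_rot: [3.141, 0.004, -0.001]
ft_force: [0.2, -0.6, -3.2]
opening: 0.358
```

```bash
python3 -c "
from h import *
avg(6);avg(3);print(manip.sense()['tool_rot'])"
```

```text
19.7167 mean [ 4.2081e+02  3.4518e+02  1.7526e+02  0.0000e+00  3.0000e-02 -3.2900e+00] std [0.26 0.32 0.13 0.57 0.9  0.34]
19.8667 mean [ 4.2063e+02  3.4587e+02  1.7553e+02  4.5000e-01  2.0000e-01 -3.0600e+00] std [0.09 0.17 0.03 0.22 0.98 0.23]
[ 3.14147416e+00 -2.13961219e-03  1.42982857e-04]
```

arm_command --moves '[{"tx": 0,"ty": -0.05,"tz": 3,"wx": 0,"wy": 0,"wz": 0},{"tx": 0,"ty": -0.05,"tz": 6,"wx": 0,"wy": 0,"wz": 0},{"tx": 0,"ty": -0.05,"tz": 8,"wx": 0,"wy": 0,"wz": 0},{"tx": 0,"ty": -0.05,"tz": 10,"wx": 0,"wy": 0,"wz": 0},{"tx": 0,"ty": -0.05,"tz": 12,"wx": 0,"wy": 0,"wz": 0},{"tx": 0,"ty": -0.05,"tz": 12.8,"wx": 0,"wy": 0,"wz": 0},{"tx": 0,"ty": -0.05,"tz": 13.05,"wx": 0,"wy": 0,"wz": 0},{"tx": 0,"ty": -0.05,"tz": 13.05,"wx": 0,"wy": 0,"wz": 0},{"tx": 0,"ty": -0.05,"tz": 13.05,"wx": 0,"wy": 0,"wz": 0}]' --hand 0

```text
clock: 20.62
eef_pos: [420.7, 347.7, 45.9]
tool_rot: [-3.14, 0.0, -0.002]
ft_force: [-0.4, -0.3, -2.9]
opening: 0.36
```

```bash
python3 -c "
from h import *
avg(4)"
```

```text
20.8167 mean [ 4.2075e+02  3.4776e+02  4.5960e+01 -2.9000e-01 -2.0000e-02 -3.1800e+00] std [0.08 0.09 0.1  0.55 0.33 0.59]
```

arm_command --moves '[{"tx": 0,"ty": 0.1,"tz": 0.1,"wx": 0,"wy": 0,"wz": 0},{"tx": 0,"ty": 0.1,"tz": 0.17,"wx": 0,"wy": 0,"wz": 0},{"tx": 0,"ty": 0.1,"tz": 0.17,"wx": 0,"wy": 0,"wz": 0},{"tx": 0,"ty": 0.1,"tz": 0.17,"wx": 0,"wy": 0,"wz": 0}]' --hand 0

```text
clock: 21.15
eef_pos: [420.5, 346.5, 44.2]
tool_rot: [-3.141, 0.0, -0.002]
ft_force: [-0.6, -0.0, 6.5]
opening: 0.362
```

arm_command --moves '[{"tx": 0,"ty": 0,"tz": 0,"wx": 0,"wy": 0,"wz": 0},{"tx": 0,"ty": 0,"tz": 0,"wx": 0,"wy": 0,"wz": 0},{"tx": 0,"ty": 0,"tz": 0,"wx": 0,"wy": 0,"wz": 0},{"tx": 0,"ty": 0,"tz": 0,"wx": 0,"wy": 0,"wz": 0},{"tx": 0,"ty": 0,"tz": 0,"wx": 0,"wy": 0,"wz": 0},{"tx": 0,"ty": 0,"tz": 0,"wx": 0,"wy": 0,"wz": 0},{"tx": 0,"ty": 0,"tz": 0,"wx": 0,"wy": 0,"wz": 0}]' --hand 1

```text
clock: 21.73
eef_pos: [420.1, 346.2, 43.3]
tool_rot: [3.142, -0.0, -0.0]
ft_force: [-0.6, 0.1, 0.3]
opening: 0.999
```

```bash
python3 -c "
from h import *
avg(3);print(manip.sense()['opening'])"
```

```text
21.8833 mean [ 4.2012e+02  3.4620e+02  4.3300e+01 -2.4000e-01  2.0000e-01 -9.0000e-02] std [0.02 0.01 0.02 0.41 0.34 0.13]
1.0030823337981847
```

The tester is released in its stand at the same reported pose it was picked from. Now I lift clear, turn the jaws across the rack and go to the ripe left avocado.

arm_command --moves '[{"tx": 0,"ty": 0,"tz": -2,"wx": 0,"wy": 0,"wz": 0},{"tx": 0,"ty": 0,"tz": -5,"wx": 0,"wy": 0,"wz": 0},{"tx": 0,"ty": 0,"tz": -9,"wx": 0,"wy": 0,"wz": 0},{"tx": 0,"ty": 0,"tz": -13,"wx": 0,"wy": 0,"wz": 0},{"tx": 0,"ty": 0,"tz": -15,"wx": 0,"wy": 0,"wz": 0},{"tx": 0,"ty": 0,"tz": -15,"wx": 0,"wy": 0,"wz": 0}]' --hand 1

```text
clock: 22.38
eef_pos: [422.0, 348.3, 198.5]
tool_rot: [-3.136, 0.0, -0.011]
ft_force: [-0.3, 0.1, -0.4]
opening: 1.0
```

arm_command --moves '[{"tx": 2,"ty": 3,"tz": 0,"wx": 0,"wy": 0,"wz": -0.12},{"tx": 4,"ty": 6,"tz": 0,"wx": 0,"wy": 0,"wz": -0.24},{"tx": 6,"ty": 9,"tz": 0,"wx": 0,"wy": 0,"wz": -0.36},{"tx": 8,"ty": 12.5,"tz": 0,"wx": 0,"wy": 0,"wz": -0.48},{"tx": 10,"ty": 16,"tz": 0,"wx": 0,"wy": 0,"wz": -0.6},{"tx": 12,"ty": 19,"tz": 0,"wx": 0,"wy": 0,"wz": -0.72},{"tx": 14,"ty": 22,"tz": 0,"wx": 0,"wy": 0,"wz": -0.84},{"tx": 15.6,"ty": 25.8,"tz": 0,"wx": 0,"wy": 0,"wz": -0.96},{"tx": 15.6,"ty": 25.8,"tz": 0,"wx": 0,"wy": 0,"wz": -1.08},{"tx": 15.6,"ty": 25.8,"tz": 0,"wx": 0,"wy": 0,"wz": -1.2}]' --hand 1

```text
clock: 23.22
eef_pos: [576.8, 84.0, 191.8]
tool_rot: [2.593, 1.773, -0.003]
ft_force: [-0.7, 0.6, 0.3]
opening: 0.999
```

arm_command --moves '[{"tx": 0,"ty": 0,"tz": 0,"wx": 0,"wy": 0,"wz": -0.12},{"tx": 0,"ty": 0,"tz": 0,"wx": 0,"wy": 0,"wz": -0.24},{"tx": 0,"ty": 0,"tz": 0,"wx": 0,"wy": 0,"wz": -0.37},{"tx": 0,"ty": 0,"tz": 0,"wx": 0,"wy": 0,"wz": -0.37},{"tx": 0,"ty": 0,"tz": 0,"wx": 0,"wy": 0,"wz": -0.37}]' --hand 1

```text
clock: 23.63
eef_pos: [575.8, 87.9, 192.6]
tool_rot: [-2.226, -2.216, 0.001]
ft_force: [0.4, 0.5, -0.8]
opening: 0.999
```

Run:
```python
from h import *
avg(4); s=manip.sense(); print(np.round(s['q'],2)); print(cv2.Rodrigues(np.array(s['tool_rot']))[0].round(3))
```

```text
23.8333 mean [ 5.7593e+02  8.8100e+01  1.9302e+02  1.7000e-01 -1.2000e-01  2.9000e-01] std [0.06 0.09 0.17 0.25 0.38 0.68]
[ 0.27  0.51 -0.74  1.62  0.37  1.15 -0.56]
[[ 0.003  1.    -0.   ]
 [ 1.    -0.003 -0.   ]
 [-0.    -0.    -1.   ]]
```

arm_command --moves '[{"tx": 0,"ty": 0,"tz": 3,"wx": 0,"wy": 0,"wz": 0},{"tx": 0,"ty": 0,"tz": 6.5,"wx": 0,"wy": 0,"wz": 0},{"tx": 0,"ty": 0,"tz": 10,"wx": 0,"wy": 0,"wz": 0},{"tx": 0,"ty": 0,"tz": 13,"wx": 0,"wy": 0,"wz": 0},{"tx": 0,"ty": 0,"tz": 15,"wx": 0,"wy": 0,"wz": 0},{"tx": 0,"ty": 0,"tz": 15,"wx": 0,"wy": 0,"wz": 0},{"tx": 0,"ty": 0,"tz": 15,"wx": 0,"wy": 0,"wz": 0}]' --hand 1

```text
clock: 24.42
eef_pos: [575.6, 88.3, 42.9]
tool_rot: [-2.222, -2.219, 0.002]
ft_force: [-0.3, 0.4, 0.5]
opening: 1.0
```

Run:
```python
from h import *
S=avg(2); p=np.array(manip.sense()['eef_pos'])
f=lambda X:((proj(S,X)-[300,150])*6.6).round()
print('tips pred(rep+42)',f(p+[-45,0,42]),f(p+[45,0,42]),'axis crown',f([576,91,98]))
cv2.imwrite('pics/c9.png',cv2.resize(S['image'][150:240,300:380],(528,594),interpolation=2))
```

```text
24.5167 mean [ 5.7685e+02  8.8750e+01  4.4570e+01  3.3000e-01 -1.0000e-02  1.9000e-01] std [0.26 0.04 0.34 0.21 0.16 0.41]
tips pred(rep+42) [249. 340.] [232. 497.] axis crown [247. 392.]
```

View pics/c9.png

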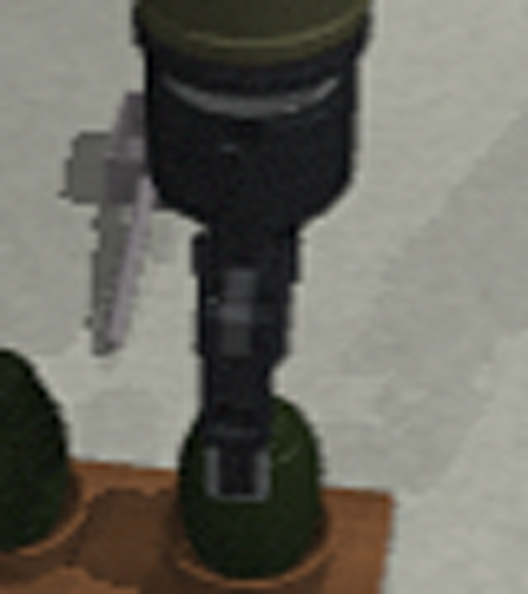

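The front fingertip is at (240,500) and was predicted at (232,497), so the tip height model holds and the hand is centred on the fruit to about 1–2 mm. I'll descend and grip.

arm_command --moves '[{"tx": 0,"ty": 0,"tz": 1.5,"wx": 0,"wy": 0,"wz": 0},{"tx": 0,"ty": 0,"tz": 3,"wx": 0,"wy": 0,"wz": 0},{"tx": 0,"ty": 0,"tz": 3.8,"wx": 0,"wy": 0,"wz": 0},{"tx": 0,"ty": 0,"tz": 3.8,"wx": 0,"wy": 0,"wz": 0},{"tx": 0,"ty": 0,"tz": 3.8,"wx": 0,"wy": 0,"wz": 0}]' --hand 1

```text
clock: 24.93
eef_pos: [576.6, 88.3, 6.2]
tool_rot: [2.222, 2.22, 0.001]
ft_force: [-0.1, 0.4, -0.8]
opening: 0.999
```

arm_command --moves '[{"tx": 0,"ty": 0,"tz": 0,"wx": 0,"wy": 0,"wz": 0},{"tx": 0,"ty": 0,"tz": 0,"wx": 0,"wy": 0,"wz": 0},{"tx": 0,"ty": 0,"tz": 0,"wx": 0,"wy": 0,"wz": 0},{"tx": 0,"ty": 0,"tz": 0,"wx": 0,"wy": 0,"wz": 0},{"tx": 0,"ty": 0,"tz": 0,"wx": 0,"wy": 0,"wz": 0},{"tx": 0,"ty": 0,"tz": 0,"wx": 0,"wy": 0,"wz": 0},{"tx": 0,"ty": 0,"tz": 0,"wx": 0,"wy": 0,"wz": 0}]' --hand 0

```text
clock: 25.52
eef_pos: [576.0, 88.3, 6.7]
tool_rot: [2.222, 2.22, 0.0]
ft_force: [-2.6, -0.7, 10.5]
opening: 0.648
```

Gripped: the opening is 0.648, about 55 mm, near the fruit's widest point. I'll lift, and refine the bowl centre from its inner-floor circle (z=5) as well as its rim.

arm_command --moves '[{"tx": 0,"ty": 0,"tz": -1,"wx": 0,"wy": 0,"wz": 0},{"tx": 0,"ty": 0,"tz": -3,"wx": 0,"wy": 0,"wz": 0},{"tx": 0,"ty": 0,"tz": -6,"wx": 0,"wy": 0,"wz": 0},{"tx": 0,"ty": 0,"tz": -9,"wx": 0,"wy": 0,"wz": 0},{"tx": 0,"ty": 0,"tz": -12,"wx": 0,"wy": 0,"wz": 0},{"tx": 0,"ty": 0,"tz": -15,"wx": 0,"wy": 0,"wz": 0},{"tx": 0,"ty": 0,"tz": -15.3,"wx": 0,"wy": 0,"wz": 0},{"tx": 0,"ty": 0,"tz": -15.3,"wx": 0,"wy": 0,"wz": 0}]' --hand 0

```text
clock: 26.18
eef_pos: [577.2, 88.6, 160.9]
tool_rot: [2.221, 2.218, 0.006]
ft_force: [0.5, -1.2, -3.1]
opening: 0.644
```

Run:
```python
from h import *
S=avg(3);T=cam('top'); print(manip.sense()['opening'])
print('floor T',ray(T,439.7,212.4,5).round(1),'S',ray(S,189.6,199.4,5).round(1))
# rim: cap circle edges, top view
for e in ((421,212.3),(463.6,212.3),(442.5,191.6),(442.5,232.6)): print(ray(T,*e,40).round(1))
```

```text
26.3333 mean [ 5.7565e+02  8.7710e+01  1.5799e+02 -3.6000e-01  1.0000e-02 -2.4300e+00] std [0.41 0.18 0.74 0.4  0.25 0.25]
0.6461424468095286
floor T [ 468.1 -356.2    5. ] S [ 463.1 -353.     5. ]
[ 465.5 -286.9   40. ]
[ 467.2 -425.8   40. ]
[ 534.1 -357.6   40. ]
[ 400.5 -356.4   40. ]
```

The bowl centre from floor and rim is (467,-355). I'll carry the fruit over.

arm_command --moves '[{"tx": -3,"ty": -0.7,"tz": 0,"wx": 0,"wy": 0,"wz": 0},{"tx": -6,"ty": -1.5,"tz": 0,"wx": 0,"wy": 0,"wz": 0},{"tx": -10,"ty": -2.5,"tz": 0,"wx": 0,"wy": 0,"wz": 0},{"tx": -14,"ty": -3.5,"tz": 0,"wx": 0,"wy": 0,"wz": 0},{"tx": -18,"ty": -4.5,"tz": 0,"wx": 0,"wy": 0,"wz": 0},{"tx": -22,"ty": -5.5,"tz": 0,"wx": 0,"wy": 0,"wz": 0},{"tx": -26,"ty": -6.5,"tz": 0,"wx": 0,"wy": 0,"wz": 0},{"tx": -30,"ty": -7.5,"tz": 0,"wx": 0,"wy": 0,"wz": 0},{"tx": -34,"ty": -8.5,"tz": 0,"wx": 0,"wy": 0,"wz": 0},{"tx": -37,"ty": -9,"tz": 0,"wx": 0,"wy": 0,"wz": 0}]' --hand 0

```text
clock: 27.22
eef_pos: [482.8, -285.7, 156.7]
tool_rot: [-2.224, -2.215, 0.004]
ft_force: [0.6, -0.7, -2.4]
opening: 0.647
```

arm_command --moves '[{"tx": -3,"ty": -0.8,"tz": 0,"wx": 0,"wy": 0,"wz": 0},{"tx": -5.5,"ty": -1.4,"tz": 0,"wx": 0,"wy": 0,"wz": 0},{"tx": -7.5,"ty": -1.9,"tz": 0,"wx": 0,"wy": 0,"wz": 0},{"tx": -7.5,"ty": -1.9,"tz": 0,"wx": 0,"wy": 0,"wz": 0},{"tx": -7.5,"ty": -1.9,"tz": 0,"wx": 0,"wy": 0,"wz": 0},{"tx": -7.5,"ty": -1.9,"tz": 0,"wx": 0,"wy": 0,"wz": 0}]' --hand 0

```text
clock: 27.72
eef_pos: [466.5, -355.6, 157.3]
tool_rot: [-2.22, -2.22, -0.001]
ft_force: [0.2, 1.4, -1.9]
opening: 0.648
```

Run:
```python
from h import *
avg(5); S=avg(2); p=np.array(manip.sense()['eef_pos']); print(manip.sense()['tool_rot'])
# fruit outline in scene: dark green, vs projected underside/widest
b=S['image'].astype(int); h=cv2.cvtColor(S['image'],cv2.COLOR_BGR2HSV).astype(int)
m=((b[...,1]>=b[...,2]-3)&(h[...,2]<60)&(b[...,0]<b[...,1])&(h[...,1]>70)); m[:, :150]=0; m[:,225:]=0; m[:125]=0;m[215:]=0
ys,xs=np.nonzero(m); print(xs.min(),xs.max(),ys.min(),ys.max()); print('pred underside',proj(S,p+[0,0,7.3]),'mid',proj(S,p+[0,0,47]),'bowl floor',proj(S,[467,-355,5]))
```

```text
27.9667 mean [ 4.6704e+02 -3.5535e+02  1.5808e+02  2.0000e-01  4.0000e-02 -2.1500e+00] std [0.09 0.23 0.26 0.32 0.64 0.19]
28.0667 mean [ 4.6694e+02 -3.5606e+02  1.5843e+02  2.0000e-02 -1.0300e+00 -2.3900e+00] std [0.04 0.09 0.02 0.01 0.18 0.08]
[ 2.22130011e+00  2.22140190e+00 -4.98353759e-06]
164 184 129 158
pred underside [175.37359388 154.76754131] mid [171.86903769 142.28347437] bowl floor [188.48466441 200.20923734]
```

arm_command --moves '[{"tx": 0,"ty": 0,"tz": 3,"wx": 0,"wy": 0,"wz": 0},{"tx": 0,"ty": 0,"tz": 6,"wx": 0,"wy": 0,"wz": 0},{"tx": 0,"ty": 0,"tz": 9,"wx": 0,"wy": 0,"wz": 0},{"tx": 0,"ty": 0,"tz": 12,"wx": 0,"wy": 0,"wz": 0},{"tx": 0,"ty": 0,"tz": 14,"wx": 0,"wy": 0,"wz": 0},{"tx": 0,"ty": 0,"tz": 14.8,"wx": 0,"wy": 0,"wz": 0},{"tx": 0,"ty": 0,"tz": 14.8,"wx": 0,"wy": 0,"wz": 0},{"tx": 0,"ty": 0,"tz": 14.8,"wx": 0,"wy": 0,"wz": 0}]' --hand 0

```text
clock: 28.73
eef_pos: [467.3, -356.7, 11.0]
tool_rot: [2.222, 2.22, 0.001]
ft_force: [0.5, -0.2, -1.3]
opening: 0.643
```

arm_command --moves '[{"tx": 0,"ty": 0,"tz": 0.3,"wx": 0,"wy": 0,"wz": 0},{"tx": 0,"ty": 0,"tz": 0.6,"wx": 0,"wy": 0,"wz": 0},{"tx": 0,"ty": 0,"tz": 0.6,"wx": 0,"wy": 0,"wz": 0},{"tx": 0,"ty": 0,"tz": 0.6,"wx": 0,"wy": 0,"wz": 0}]' --hand 0

```text
clock: 29.07
eef_pos: [466.8, -357.0, 4.9]
tool_rot: [2.222, 2.219, -0.0]
ft_force: [0.3, 0.4, -2.6]
opening: 0.648
```

```bash
python3 -c "
from h import *
avg(4)"
```

```text
29.2667 mean [ 4.6675e+02 -3.5691e+02  4.7200e+00  1.3000e-01 -5.0000e-02 -2.5000e+00] std [0.03 0.04 0.1  0.13 0.29 0.27]
```

arm_command --moves '[{"tx": 0,"ty": 0,"tz": 0.1,"wx": 0,"wy": 0,"wz": 0},{"tx": 0,"ty": 0,"tz": 0.2,"wx": 0,"wy": 0,"wz": 0},{"tx": 0,"ty": 0,"tz": 0.3,"wx": 0,"wy": 0,"wz": 0},{"tx": 0,"ty": 0,"tz": 0.4,"wx": 0,"wy": 0,"wz": 0},{"tx": 0,"ty": 0,"tz": 0.5,"wx": 0,"wy": 0,"wz": 0},{"tx": 0,"ty": 0,"tz": 0.5,"wx": 0,"wy": 0,"wz": 0}]' --hand 0

```text
clock: 29.77
eef_pos: [466.5, -356.6, -1.0]
tool_rot: [-2.222, -2.22, 0.0]
ft_force: [1.6, 0.5, -1.6]
opening: 0.647
```

```bash
python3 -c "
from h import *
avg(4)"
```

```text
29.9667 mean [ 4.6661e+02 -3.5669e+02 -7.4000e-01  1.0000e-02  1.3000e-01 -2.4800e+00] std [0.05 0.03 0.08 0.41 0.11 0.49]
```

arm_command --moves '[{"tx": 0,"ty": 0,"tz": 0.1,"wx": 0,"wy": 0,"wz": 0},{"tx": 0,"ty": 0,"tz": 0.15,"wx": 0,"wy": 0,"wz": 0},{"tx": 0,"ty": 0,"tz": 0.15,"wx": 0,"wy": 0,"wz": 0}]' --hand 0

```text
clock: 30.22
eef_pos: [466.8, -356.8, -1.3]
tool_rot: [2.222, 2.22, -0.001]
ft_force: [-3.2, 1.4, 6.3]
opening: 0.647
```

arm_command --moves '[{"tx": 0,"ty": 0,"tz": 0,"wx": 0,"wy": 0,"wz": 0},{"tx": 0,"ty": 0,"tz": 0,"wx": 0,"wy": 0,"wz": 0},{"tx": 0,"ty": 0,"tz": 0,"wx": 0,"wy": 0,"wz": 0},{"tx": 0,"ty": 0,"tz": 0,"wx": 0,"wy": 0,"wz": 0},{"tx": 0,"ty": 0,"tz": 0,"wx": 0,"wy": 0,"wz": 0}]' --hand 1

```text
clock: 30.63
eef_pos: [466.7, -356.7, -2.2]
tool_rot: [-2.223, -2.22, -0.0]
ft_force: [-0.1, 1.4, -0.2]
opening: 1.002
```

arm_command --moves '[{"tx": 0,"ty": 0,"tz": -1,"wx": 0,"wy": 0,"wz": 0},{"tx": 0,"ty": 0,"tz": -3,"wx": 0,"wy": 0,"wz": 0},{"tx": 0,"ty": 0,"tz": -6,"wx": 0,"wy": 0,"wz": 0},{"tx": 0,"ty": 0,"tz": -10,"wx": 0,"wy": 0,"wz": 0},{"tx": 0,"ty": 0,"tz": -14,"wx": 0,"wy": 0,"wz": 0},{"tx": 0,"ty": 0,"tz": -18,"wx": 0,"wy": 0,"wz": 0},{"tx": 0,"ty": -4,"tz": -18,"wx": 0,"wy": 0,"wz": 0},{"tx": -4,"ty": -4,"tz": -18,"wx": 0,"wy": 0,"wz": 0},{"tx": -8,"ty": -4,"tz": -18,"wx": 0,"wy": 0,"wz": 0},{"tx": -12,"ty": -4,"tz": -18,"wx": 0,"wy": 0,"wz": 0}]' --hand 1

```text
clock: 31.47
eef_pos: [425.4, -477.5, 179.4]
tool_rot: [2.22, 2.221, -0.002]
ft_force: [0.6, -0.5, 0.2]
opening: 1.0
```

Run:
```python
from h import *
S=avg(3);T=cam('top'); print(manip.sense()['qvel'])
r=lambda i:cv2.resize(i,(400,300),interpolation=2)
cv2.imwrite('pics/c10.png',np.vstack([np.hstack([r(S['image'][145:220,140:240]),r(S['image'][160:220,400:480])]),np.hstack([r(S['image'][175:265,230:350]),r(T['image'][150:270,190:350])])]))
```

```text
31.6167 mean [ 4.2359e+02 -4.8409e+02  1.7751e+02 -3.0000e-01 -2.8900e+00  1.7000e-01] std [0.81 3.15 0.24 0.95 4.81 0.53]
[-0.02618197 -0.02404143 -0.03517724  0.03678529 -0.00917888 -0.00719714
 -0.00601993]
```

View pics/c10.png

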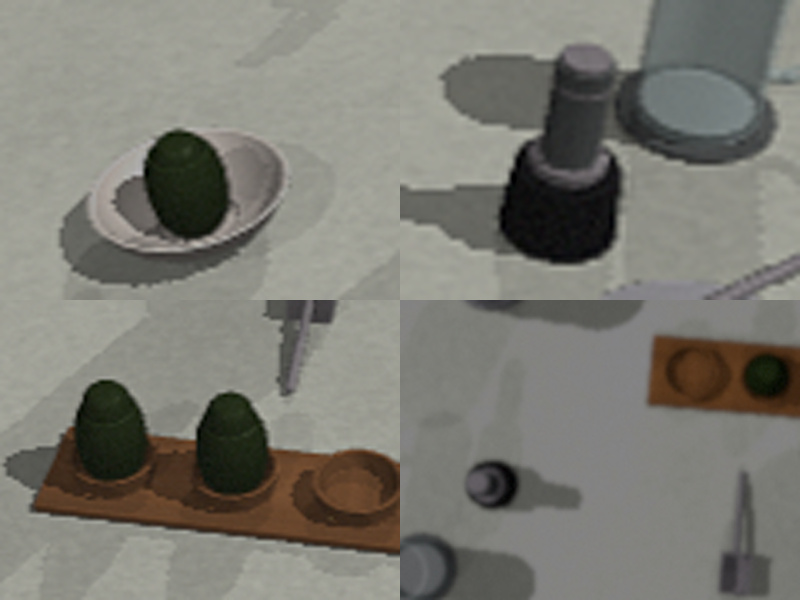

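The pictures show the avocado upright in the bowl (crop (187,185)), the tester seated upright in its stand (585,150), and the other two fruits upright in their cups with the left cup empty. The scoop and mug are in place. I'm handing in.

```bash
python3 -c "
from h import *
avg(4); print(manip.close_job())"
```

```text
31.8667 mean [ 4.2701e+02 -4.7546e+02  1.7828e+02  3.5000e-01  4.3000e-01 -1.3000e-01] std [0.21 0.35 0.15 0.36 0.34 0.51]
the job is handed in; nothing more can be done
None
```

I tested all three avocados left to right and handed the job in at about 32 s. The left one is ripe and is now in the bowl. The hand-in gave no verdict.

| Avocado | Press force | Pin depth (worked out from force) | Crown give |
|---|---|---|---|
| Left | 7.2 N | 4.8 mm | about 13 mm: ripe |
| Middle | 7.4 N | 4.9 mm | about 1 mm: unripe |
| Right | 6.9 N | 4.6–4.8 mm | about 1 mm: unripe |

Each press lasted about a second, and no force reading exceeded about 7.5 N. The pin joint and crown dents could not be read directly, so these depths rest on the force readings and hand heights.

**Last checks:** the final picture shows the avocado standing in the bowl and the tester upright in its stand. The other two avocados are upright in their cups, and the mug and scoop are in place. I did not check the teapot and tiffin in the final crops, but the arm never went near them. The hand was clear of everything and reading almost no force.

**What disagreed:**
- **Hand height:** the visible fingers were about 29 mm higher than the reported position, beyond the 13 mm opening swing. I confirmed this in several views and corrected for it by working from the tester's known height in its stand.
- **Sideways offset:** the hand's y position differed from the camera's by about 3 mm, so the left press landed about 3 mm off the crown's centre.
- **Left crown:** it gave 2 mm more than the stated 11 mm, which may be partly height error.

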